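Stand a toppled buffer bottle up and close the row

ROBOT

A 6-joint arm with a two-finger parallel gripper is mounted at the origin on the work surface. World frame = base frame: x ahead of the robot, y to its left, z up, the work surface at z = 0. Lengths are in m, angles in rad, forces in N, time in s.
With the tool pointing down it reaches from about 0.35 to 0.775 m from the base axis. Payload 5.5 kg.
Tool frame: the origin (TCP) lies midway between the tips of the shut fingers; the grasp point (between the pads) lies 19 mm behind it; z points along the fingers, y is the line along which they close (so a half turn about z gives the same grasp; the last joint's range is limited). The gripper opens to 85 mm and grips with 20 to 120 N. Pads are 22 mm wide; open, the fingers measure 114 mm over their backs; the gripper's body (76 mm by 85 mm) begins 54 mm behind the grasp point. The pads swing forward as they close: fully open they stand 13 mm farther back than shut.
Start: joints at [0.981, 0.313, 0.046, 1.304, 0, 1.431], TCP at [0.25, 0.518, 0.231] pointing down, gripper open.
Joint ranges: [-2.76, 2.76], [-0.86, 1.69], [-1.03, 1.26], [-2.2, 2.34], [-1.47, 1.5], [-3.14, 3.14]. Speed limits (rad/s): [2.57, 2.57, 3.14, 3.14, 3.14, 3.14].

INTERFACE

Orientations are given as a unit quaternion [w, x, y, z].
In Python, from workcell import get_state, read_camera, camera_info, hand_in, recognise gives the robot as it stands.
- The arm moves only by the tool arm_command, never from a script. Its argument "moves" is one flat list of numbers, 7 for each row, row after row: the opening, from -1 (shut) to 1 (fully open), then the shift along the tool's x, y, z in mm, then the turn, a rotation vector about the tool's x, y, z in rad. A call has 1 to 8 rows; each row shifts and turns the commanded pose from where the row before left it, along the tool's axes as they then stand; what a row does not reach is not made up. A row lasts 1/8 s, in which the tool goes at most 62.5 mm and 10.7 degrees, less where a joint would pass 70% of its speed; a pose out of reach is approached as far as the arm can. A call with a gripper value outside its range is refused whole. The fingers move at their own pace and stop on an object; "newtons" is the grip in N (left out, the last holds). Time passes only in rows, so rows that do not move let the fingers close. It gives the time, the measured TCP pose, the force, the opening and the grip force at its end, in the units of the state.
- get_state(): the state, without advancing time (a new reading comes with each control period).
- read_camera(name): name is "scene" or "top"; returns (picture, depth): 420x560x3 uint8, blue, green, red; 420x560 float32, m along the optical axis (not along the pixel's ray), 0 where there is no reading.
- camera_info(name): a dict with "fovy" (degrees; the focal length in pixels is half the picture's height over the tangent of half this angle, whatever the lens; pixels are square), "cx", "cy" (the principal point, pixels), "eye" and "orientation" of the camera in the world. Camera axes: x right, y down, z forward; pixel columns grow to the right and rows downward; lengths in m; the calibration is good to about 2 mm. A picture is of the moment at which its call begins. camera_info takes no time and is no camera call.
- hand_in(): hands the job in; it is judged then, once.
Trained networks look in the newest picture that a camera, given by its name, has taken for a name from the list of things; names that differ only in an ending like _2 or _b are one class to them, and where a whole thing is asked for, a point or a joint stands for the part that bears it (a point fixed in the world has none). Each returns a list of dicts, best first, with "confidence" (0 to 1); they miss things now and then, are a little off and sometimes report something else, mostly with a low value. They report only what shows in the picture. A call takes as long as a camera call. They do not tell look-alikes from the thing itself.
- recognise(camera, label): "point" ([column, row] in pixels, amid what is visible of it).
The state is a dict: "clock": time; "joint_pos": joint angles; "qvel": joint speeds; "tau": joint torques, N m; "tcp_pos": TCP position; "orientation": TCP orientation; "wrist_force": force on the tool from outside, world axes, zero at the start; "ft_torque": the same for the moment, N m; "finger_gap": finger opening in m; "grip_force": force on a finger pad.
Only numpy, scipy, OpenCV 4.12 (cv2) and the standard library are available. Lean on these libraries where they do the work, as an engineer would, in place of code of your own. Each camera call takes 0.05 s, during which the arm holds its last target. There are 200 camera calls.

TASK

One of the square buffer bottles in the row on the steel loading deck has toppled over. Stand it back on its base in the gap where it fell, in line with the others along the guide rail, and close up the row towards the end stop so that all four bottles stand upright, square and touching. Do not knock over the standing bottles, and leave everything else on the bench where it is.

Things in the scene. Friction and masses are not known exactly. Their poses are not given: they have to be found in the camera images.
- deck: fixed steel plate, x -115 to 115, y -230 to 280 mm, top 14 mm above the bench. Origin on the bench. Guide rail along y on the robot's side: bottle face at x = -85 mm, top 44 mm above the bench. End stop: upright plate at +y, bottle face at y = +200 mm, top 74 mm, a reader box 114 mm high behind it. The row stands along the rail, centres near x = -57 mm; the +x part is open
- bottle_a: first bottle of the row, standing against the end stop. Square bottle: 56 x 56 x 96 mm white body, blue round cap 40 mm across from 108 to 130 mm, 0.2 to 0.36 kg. Origin: centre of the underside; z from base to cap, x and y square to the flat sides (any side may face the rail)
- bottle_b: second bottle, standing against the first. Square bottle: 56 x 56 x 96 mm white body, blue round cap 40 mm across from 108 to 130 mm, 0.2 to 0.36 kg. Origin: centre of the underside; z from base to cap, x and y square to the flat sides (any side may face the rail)
- bottle_c: the toppled bottle: it lies flat on the deck, its base in the gap (125 to 155 mm) between the second and last bottles, its cap away from the rail, roughly to the deck's +x. Square bottle: 56 x 56 x 96 mm white body, blue round cap 40 mm across from 108 to 130 mm, 0.2 to 0.36 kg. Origin: centre of the underside; z from base to cap, x and y square to the flat sides (any side may face the rail)
- bottle_d: last bottle, standing alone on the far side of the gap, up to 10 mm off the rail and slightly turned. Square bottle: 56 x 56 x 96 mm white body, blue round cap 40 mm across from 108 to 130 mm, 0.2 to 0.36 kg. Origin: centre of the underside; z from base to cap, x and y square to the flat sides (any side may face the rail)
- jar: bystander: amber jar 58 mm across, 62 mm tall, standing on the open part of the deck near the end stop. Origin: centre of its underside
- plates: bystander: stack of three microplates 127 x 85 mm, 44 mm high, on the open part of the deck at its -y end. Origin: centre of its underside
- tube_rack: bystander: white tube rack 105 x 210 mm with capped tubes to 100 mm height, on the bench left of the deck. Origin: centre of its underside
- tip_box: bystander: pipette tip box 82 x 122 mm, 59 mm high, on the bench right of the deck. Origin: centre of its underside
Things that resemble listed ones, but are neither listed nor needed, are in the scene too. Leave any orange or pink look-alike of the bottle_c alone.

How it is judged:
At the end, for the whole second after the job is handed in: All four bottles stand at rest on the deck, upright (3.4 deg), square (7 deg) and within 10 mm of the guide rail, in their order: the first within 5 mm of the end stop, each next one within 5 mm of touching the one before (centres under 61 mm apart) (angle between each of bottle_a, bottle_b, bottle_c, bottle_d's own z axis and vertical below 0.06 rad and x of bottle_a in the frame of deck between -0.07 and -0.046 m and z of each of bottle_a, bottle_b, bottle_c, bottle_d in the frame of deck below 0.018 m and linear speed of each of bottle_a, bottle_b, bottle_c, bottle_d below 0.02 m/s and (angle between the x axis of bottle_a and the x axis of deck, either way round below 0.12 rad or angle between the x axis of bottle_a and the y axis of deck, either way round below 0.12 rad) and x of bottle_b in the frame of deck between -0.07 and -0.046 m and (angle between the x axis of bottle_b and the x axis of deck, either way round below 0.12 rad or angle between the x axis of bottle_b and the y axis of deck, either way round below 0.12 rad) and x of bottle_c in the frame of deck between -0.07 and -0.046 m and (angle between the x axis of bottle_c and the x axis of deck, either way round below 0.12 rad or angle between the x axis of bottle_c and the y axis of deck, either way round below 0.12 rad) and x of bottle_d in the frame of deck between -0.07 and -0.046 m and (angle between the x axis of bottle_d and the x axis of deck, either way round below 0.12 rad or angle between the x axis of bottle_d and the y axis of deck, either way round below 0.12 rad) and horizontal distance between bottle_a and bottle_b below 0.061 m and horizontal distance between bottle_b and bottle_c below 0.061 m and horizontal distance between bottle_c and bottle_d below 0.061 m and y of bottle_a in the frame of deck above 0.167 m).
It fails at once if a standing bottle of the row was knocked over (angle between any of bottle_a, bottle_b, bottle_d's own z axis and vertical above 0.5 rad).
It fails at once if something else on the deck or the bench was shifted by more than 30 mm (distance of any of jar, plates, tube_rack, tip_box from where it was at the start of the episode above 0.03 m).
It also fails if it takes over 64 s, if anything falls off the work surface, if the arm or the gripper's body presses on something with over 40 N, if the wrist force passes 120 N, or if a joint passes its speed limit or range.

## Working session

There is one attempt and no reset: what is moved stays moved. The work goes in short steps, Python scripts to look and compute and a tool call to move; the robot and the scene stay as the last step left them, time stands still between calls to the robot, and variables do not carry over. Pictures are saved under pics/ and viewed, at most 10 in all, crops included, and the job is handed in when it is done.

Besides the shell and the picture viewer there is one more tool, called after "Request:" in YAML: its name, and indented under it one key for each argument. arm_command: Moves the arm, as the interface text tells. Its arguments: {"type":"object","properties":{"moves":{"type":"array"},"newtons":{"type":"number"}},"required":["moves"]}

```bash
mkdir -p pics; ls; cat > h.py <<'E'
import numpy as np, cv2
from workcell import *
from scipy.spatial.transform import Rotation as R
def cam(n):
    i=camera_info(n); q=i['orientation']; return i, R.from_quat([q[1],q[2],q[3],q[0]]).as_matrix(), np.array(i['eye'])
def cloud(n,d):
    i,M,e=cam(n); f=d.shape[0]/2/np.tan(np.radians(i['fovy'])/2)
    v,u=np.mgrid[:d.shape[0],:d.shape[1]]
    p=np.stack([(u-i['cx'])/f*d,(v-i['cy'])/f*d,d],-1)
    return p@M.T+e
E
python3 - <<'E'
from h import *
print(get_state())
ims=[]
for n in('scene','top'):
    p,d=read_camera(n); print(camera_info(n)); np.savez(f'{n}0.npz',p=p,d=d); cv2.imwrite(f'pics/{n}0.png',p)
    P=cloud(n,d)
    for l in('deck','bottle_c','jar','plates','tube_rack','tip_box'):
        for r in recognise(n,l)[:6]:
            u,v=map(int,r['point']); print(n,l,round(r['confidence'],2),u,v,P[v,u].round(3))
E
```

```text
pics
{'clock': 0.0, 'joint_pos': array([ 9.81358786e-01,  3.13996294e-01,  4.49864705e-02,  1.30359750e+00,
       -2.15484019e-05,  1.43120166e+00]), 'qvel': array([ 0.00129807, -0.00045434, -0.00012643,  0.00024942, -0.00010643,
       -0.00074146]), 'tau': array([-2.14796528e-03, -4.80632007e+01,  2.98531902e+01,  1.93225272e-02,
       -3.75582085e-04,  7.64076759e-06]), 'tcp_pos': array([0.24975093, 0.51736497, 0.23041427]), 'orientation': array([-3.12741332e-04,  2.23029679e-01,  9.74811234e-01, -8.49844720e-04]), 'wrist_force': array([-0.14267728, -0.2772974 ,  0.34200233]), 'ft_torque': array([0.03498154, 0.02515057, 0.02886928]), 'grip_force': 0.0, 'finger_gap': 0.08530062256413294}
{'fovy': 48.5192216749351, 'cx': 281.4988799409484, 'cy': 212.99666854405854, 'eye': array([1.41402007, 0.20790486, 1.38421729]), 'orientation': array([-0.17370057,  0.60232646,  0.74762712, -0.2192821 ])}
scene deck 0.63 272 217 [ 0.588 -0.013  0.017]
scene bottle_c 0.98 305 195 [0.556 0.092 0.138]
scene bottle_c 0.93 326 162 [0.34  0.132 0.056]
scene bottle_c 0.89 240 178 [ 0.516 -0.139  0.113]
[... 462 characters left out ...]
4169579, 'cx': 269.91361823013796, 'cy': 215.97410008625494, 'eye': array([0.38199379, 0.02326472, 1.69093969]), 'orientation': array([ 0.04117094, -0.70521923,  0.70578499, -0.05327611])}
top deck 0.8 274 229 [ 0.562 -0.02   0.017]
top bottle_c 0.98 321 148 [ 0.835 -0.179  0.06 ]
top bottle_c 0.92 322 304 [ 0.311 -0.175  0.052]
top bottle_c 0.88 237 235 [0.53  0.1   0.144]
top bottle_c 0.88 299 221 [ 0.583 -0.101  0.07 ]
top bottle_c 0.65 256 240 [0.514 0.04  0.14 ]
top bottle_c 0.64 228 304 [0.312 0.132 0.055]
top jar 0.69 248 208 [0.626 0.068 0.072]
top plates 0.73 348 235 [ 0.538 -0.266  0.055]
top tube_rack 0.57 104 271 [0.42  0.538 0.061]
top tip_box 0.74 424 222 [ 0.582 -0.523  0.054]
```

```bash
python3 - <<'E'
import cv2
a=cv2.imread('pics/scene0.png')[100:310,150:390];b=cv2.imread('pics/top0.png')[120:330,180:420]
cv2.imwrite('pics/both0.png',cv2.hconcat([cv2.resize(x,(400,350),interpolation=cv2.INTER_CUBIC) for x in(a,b)]))
E
```

```text
(no output)
```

View pics/both0.png

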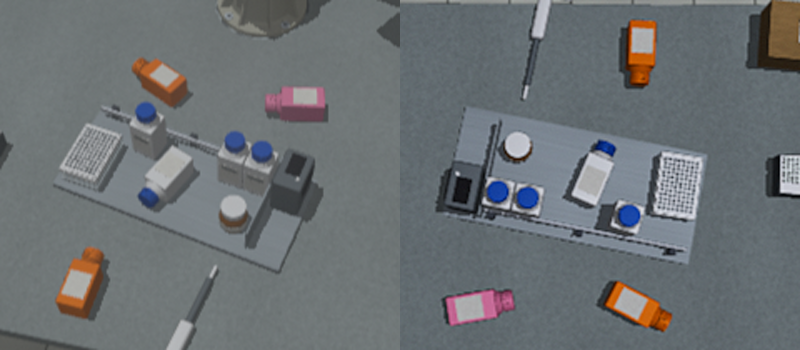

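The pictures show the row along the rail (two bottles at the end stop, one alone). The toppled white bottle is at about (297,222) in the top view, with its cap towards +x. The orange and pink look-alikes are off the deck. Next I measure.

```bash
cat > meas.py <<'E'
from h import *
def clouds(fresh=True,tag='0'):
    out={}
    for n in('scene','top'):
        if fresh: p,d=read_camera(n)
        else: z=np.load(f'{n}{tag}.npz'); p,d=z['p'],z['d']
        P=cloud(n,d); ok=d>0
        hsv=cv2.cvtColor(p,cv2.COLOR_BGR2HSV)
        out[n]=(p,P,hsv,ok)
    return out
def rect(q):
    (c,s,a)=cv2.minAreaRect((q[:,:2]*1000).astype(np.float32)); return np.round(c,1),np.round(s,1),round(a,2)
E
python3 - <<'E'
from meas import *
c=clouds(False)
for n,(p,P,h,ok) in c.items():
    box=(abs(P[...,0]-.55)<.25)&(abs(P[...,1]+.03)<.34)&ok
    m=box&(P[...,2]>.009)&(P[...,2]<.02)
    k=cv2.morphologyEx(m.astype(np.uint8),cv2.MORPH_OPEN,np.ones((3,3)))
    _,lab,st,_=cv2.connectedComponentsWithStats(k); b=lab==1+st[1:,4].argmax()
    print(n,'deck',rect(P[b]),np.median(P[b][:,2]),P[b][:,2].std())
    blue=box&(h[...,0]>100)&(h[...,0]<125)&(h[...,1]>150)
    nl,lab,st,ce=cv2.connectedComponentsWithStats(blue.astype(np.uint8))
    for i in range(1,nl):
        if st[i,4]>20:
            q=P[lab==i]; t=q[q[:,2]>np.percentile(q[:,2],90)-.008]
            print('cap',ce[i].round(),st[i,4],t.mean(0).round(4),q.max(0).round(3),q.min(0).round(3))
    # lying body top
    m=box&(P[...,2]>.062)&(P[...,2]<.078)&(h[...,1]<60)&(np.hypot(P[...,0]-.56,P[...,1]+.1)<.09)
    q=P[m]; print('lying',len(q),rect(q),np.median(q[:,2]))
    m=box&(P[...,2]>.08)&(P[...,2]<.14)
    for nm,ctr in(('reader/stop',None),):
        m=box&(P[...,2]>.082)&(h[...,2]<130)&(P[...,1]>.1); print(nm,rect(P[m]),np.median(P[m][:,2]))
E
```

```text
scene deck (array([586.4,  22.5]), array([338.6, 214.6]), 78.43) 0.015119857521250113 0.0025498894754807807
cap [237. 166.] 79 [ 0.4929 -0.1541  0.1453] [ 0.51  -0.135  0.151] [ 0.476 -0.172  0.136]
cap [290. 184.] 70 [0.5263 0.0377 0.146 ] [0.546 0.054 0.151] [0.509 0.022 0.138]
cap [307. 189.] 77 [0.5372 0.095  0.145 ] [0.553 0.112 0.152] [0.521 0.079 0.137]
cap [239. 217.] 50 [ 0.6353 -0.118   0.0619] [ 0.65  -0.101  0.069] [ 0.62  -0.131  0.051]
lying 465 (array([ 548.4, -106. ]), array([138.1, 107.6]), 35.95) 0.07088874436514603
reader/stop (array([548. , 148.1]), array([96.4, 94.6]), 82.1) 0.11409584316843568
top deck (array([655.1, 149.3]), array([ 65.2, 101.3]), 75.8) 0.01420433806654875 0.0029120597231609346
cap [303. 208.] 64 [ 0.6279 -0.1147  0.0609] [ 0.639 -0.096  0.07 ] [ 0.615 -0.134  0.012]
cap [238. 235.] 123 [0.5313 0.0972 0.1447] [0.549 0.116 0.156] [0.514 0.078 0.119]
cap [256. 238.] 125 [0.5199 0.0407 0.1451] [0.539 0.059 0.152] [0.501 0.022 0.112]
cap [317. 249.] 131 [ 0.487  -0.1513  0.1442] [ 0.505 -0.132  0.15 ] [ 0.467 -0.174  0.109]
lying 476 (array([ 558.5, -103.4]), array([ 90.6, 109.5]), 66.61) 0.06938819742377966
reader/stop (array([543.4, 147.7]), array([103.9,  89.6]), 78.58) 0.11342542624963858
```

```bash
cat >> meas.py <<'E'
def plane(n,uv,z):
    i,M,e=cam(n); f=210/np.tan(np.radians(i['fovy'])/2); uv=np.atleast_2d(uv).astype(float)
    r=np.c_[(uv[:,0]-i['cx'])/f,(uv[:,1]-i['cy'])/f,np.ones(len(uv))]@M.T
    return (e+r*((z-e[2])/r[:,2])[:,None])[:,:2]
def big(m,k=3):
    m=cv2.morphologyEx(m.astype(np.uint8),cv2.MORPH_OPEN,np.ones((k,k)))
    _,lab,st,_=cv2.connectedComponentsWithStats(m); return lab==1+st[1:,4].argmax()
E
python3 - <<'E'
from meas import *
c=clouds(False)
for n,(p,P,h,ok) in c.items():
    z=cv2.medianBlur(P[...,2].astype(np.float32),5)
    near=np.hypot(P[...,0]-.57,P[...,1]+.1)<.085
    m=big(near&(P[...,2]>.058)&(P[...,2]<.085)&(h[...,1]<60)&(h[...,2]>110),2)
    v,u=np.nonzero(m); q=plane(n,np.c_[u,v],.07)*1000
    (ce,s,a)=cv2.minAreaRect(q.astype(np.float32)); w,V=np.linalg.eigh(np.cov(q.T))
    print(n,'body',len(q),np.round(ce,1),np.round(s,1),round(a,1),'mean',q.mean(0).round(1),'axis',np.degrees(np.arctan2(V[1,1],V[0,1])).round(1))
    blue=near|(np.hypot(P[...,0]-.63,P[...,1]+.115)<.04)
    m=big(blue&ok&(h[...,0]>100)&(h[...,0]<125)&(h[...,1]>150),1); v,u=np.nonzero(m); print('cap',plane(n,np.c_[u,v],.055).mean(0).round(4))
    # +x deck edge
    m=(z>.008)&(z<.02)&(abs(P[...,1]+.0)<.25)&(abs(P[...,0]-.57)<.2); v,u=np.nonzero(m); q=plane(n,np.c_[u,v],.014)
    th=-.198; ex=np.array([np.cos(th),np.sin(th)]); ey=np.array([-ex[1],ex[0]])
    X,Y=q@ex,q@ey
    E=[]
    for y in np.arange(Y.min(),Y.max(),.006):
        k=abs(Y-y)<.003
        if k.sum()>5: E.append((y,X[k].max()))
    E=np.array(E); 
    for _ in range(4): pf=np.polyfit(*E.T,1); r=E[:,1]-np.polyval(pf,E[:,0]); E=E[abs(r)<max(.003,1.5*r.std())]
    print('edge',len(E),'yaw',th-np.arctan(pf[0]),'X',pf[1],r.std())
E
```

```text
scene body 425 [578.1 -89. ] [ 57.  112.7] 66.7 mean [574.7 -87.2] axis 157.5
cap [ 0.6335 -0.1165]
edge 65 yaw -0.20180760043241866 X 0.6770489586926505 0.0012079896344356772
top body 475 [564.1 -92.3] [ 53.7 103. ] 66.6 mean [562.2 -91.4] axis 155.8
cap [ 0.628  -0.1165]
edge 65 yaw -0.19851947901538194 X 0.6726244810805948 0.0012062788500695116
```

```bash
cat > plan.py <<'E'
from h import *
from scipy.spatial.transform import Slerp
th=-.20; EX=np.array([np.cos(th),np.sin(th),0]); EY=np.array([-EX[1],EX[0],0]); Z=np.array([0,0,1.])
def frame(tz,ty): tz=tz/np.linalg.norm(tz); ty=ty/np.linalg.norm(ty); return np.c_[np.cross(ty,tz),ty,tz]
def cur():
    s=get_state(); q=s['orientation']; return np.array(s['tcp_pos']),R.from_quat([*q[1:],q[0]])
def rows(p0,r0,p1,r1,n,g):
    sl=Slerp([0,1],R.concatenate([r0,r1])); out=[]; p=p0.copy(); r=r0
    for k in range(1,n+1):
        pt=p0+(p1-p0)*k/n; rt=sl([k/n])[0]
        d=(r.inv().apply(pt-p)*1000).round(1); w=(r.inv()*rt).as_rotvec().round(3)
        print(g,*d,*w,sep=',',end=',\n'); p=p+r.apply(d/1000); r=r*R.from_rotvec(w)
    return p,r
def stat():
    s=get_state(); print('t',s['clock'],s['tcp_pos'].round(4),s['joint_pos'].round(2),'F',s['wrist_force'].round(1),'gap',s['finger_gap'],s['grip_force'])
def lying(phi):
    a=np.radians(-23.3); A=np.array([np.cos(a),np.sin(a),0]); L=np.array([-A[1],A[0],0])
    return A,L,R.from_matrix(frame(-np.cos(phi)*Z-np.sin(phi)*A,L))
E
python3 - <<'E'
from plan import *
phi=np.radians(20); A,L,r1=lying(phi); g=np.array([.5215,-.0694,.042])+.066*A
tz=r1.as_matrix()[:,2]; tcp=g+.019*tz; print('tcp',tcp,g)
p,r=cur(); print('A: to above')
p,r=rows(p,r,np.array([.45,.25,.30]),r,5,1)
p,r=rows(p,r,tcp-.16*tz,r1,11,1); print('down'); p,r=rows(p,r,tcp,r1,8,1)
E
```

```text
tcp [ 0.57614905 -0.0929356   0.02414584] [ 0.58211746 -0.095506    0.042     ]
A: to above
1,-59.3,-30.8,-13.7,0.0,0.0,0.0,
1,-59.3,-30.9,-13.8,0.0,0.0,0.0,
1,-59.3,-30.8,-13.7,0.0,0.0,0.0,
1,-59.3,-30.9,-13.7,0.0,0.0,0.0,
1,-59.3,-30.8,-13.8,0.0,0.0,0.0,
1,-28.9,-22.9,11.4,0.001,0.032,-0.004,
1,-29.1,-23.0,10.5,0.0,0.031,-0.004,
1,-29.3,-23.1,9.6,0.001,0.032,-0.004,
1,-29.5,-23.2,8.7,0.001,0.032,-0.004,
1,-29.7,-23.3,7.8,0.0,0.032,-0.003,
1,-29.9,-23.4,6.8,0.001,0.031,-0.004,
1,-30.0,-23.5,5.9,0.001,0.032,-0.004,
1,-30.0,-23.7,4.9,0.001,0.032,-0.004,
1,-30.1,-23.7,4.0,0.0,0.032,-0.004,
1,-30.1,-23.9,3.1,0.001,0.031,-0.004,
1,-30.1,-24.0,2.1,0.001,0.032,-0.004,
down
1,-0.0,0.0,20.0,-0.0,0.0,0.0,
1,-0.0,0.0,20.0,-0.0,0.0,0.0,
1,-0.0,0.0,20.0,-0.0,0.0,0.0,
1,-0.0,0.0,20.0,-0.0,0.0,0.0,
1,-0.0,0.1,20.0,-0.0,0.0,0.0,
1,-0.0,-0.0,20.0,-0.0,0.0,0.0,
1,-0.0,-0.0,20.0,-0.0,0.0,0.0,
1,-0.0,-0.0,20.0,-0.0,0.0,0.0,
```

Request:
arm_command:
  moves: [1,-50,-25,-12,0,0,0,1,-50,-25,-12,0,0,0,1,-50,-25,-12,0,0,0,1,-50,-25,-12,0,0,0,1,-50,-25,-12,0,0,0,1,-48,-30,-9,0,0,0,1,-30,-23,11,0,0.032,-0.004,1,-30,-23,10,0,0.032,-0.004]
  newtons: 60

```text
clock: 1.7
tcp_pos: [0.4857, 0.1801, 0.2787]
orientation: [-0.031, 0.219, 0.975, 0.008]
wrist_force: [0.9, 0.1, 1.4]
finger_gap: 0.0853
grip_force: 0.0
```

Request:
arm_command:
  moves: [1,-30,-23,10,0,0.032,-0.004,1,-30,-23,9,0,0.032,-0.004,1,-30,-23,8,0,0.032,-0.004,1,-30,-23,7,0,0.032,-0.004,1,-30,-23,6,0,0.032,-0.004,1,-30,-23,5,0,0.032,-0.004,1,-30,-24,4,0,0.032,-0.004,1,-30,-24,3,0,0.032,-0.004]

```text
clock: 2.7
tcp_pos: [0.6157, -0.0834, 0.1843]
orientation: [-0.155, 0.201, 0.967, 0.036]
wrist_force: [-0.0, -0.1, -0.1]
finger_gap: 0.0854
grip_force: 0.0
```

```bash
python3 - <<'E'
from plan import *
stat()
phi=np.radians(20); A,L,r1=lying(phi); g=np.array([.5215,-.0694,.042])+.066*A
tz=r1.as_matrix()[:,2]; tcp=g+.019*tz
p,r=cur()
p,r=rows(p,r,tcp-.09*tz,r1,4,1); print('down'); p,r=rows(p,r,tcp,r1,4,1)
E
```

```text
t 2.7 [ 0.6157 -0.0834  0.1843] [-0.29  0.71  0.52  1.7   0.05  0.12] F [-0.  -0.1 -0.1] gap 0.0854084392632768 0.0
1,-5.5,-6.2,18.0,0.002,0.007,-0.0,
1,-5.7,-6.2,18.0,0.002,0.007,-0.001,
1,-5.8,-6.2,18.0,0.002,0.008,-0.0,
1,-5.9,-6.1,17.9,0.002,0.007,-0.0,
down
1,-0.0,0.0,22.5,-0.0,-0.0,-0.0,
1,-0.0,0.0,22.5,-0.0,-0.0,-0.0,
1,-0.0,0.0,22.5,-0.0,-0.0,-0.0,
1,-0.1,0.1,22.5,-0.0,-0.0,-0.0,
```

Request:
arm_command:
  moves: [1,-5.5,-6.2,18,0.002,0.007,0,1,-5.7,-6.2,18,0.002,0.007,0,1,-5.8,-6.2,18,0.002,0.008,0,1,-6,-6.2,18,0.002,0.007,0,1,0,0,22,0,0,0,1,0,0,22,0,0,0,1,0,0,22,0,0,0,1,0,0,21,0,0,0]

```text
clock: 3.7
tcp_pos: [0.5759, -0.0918, 0.0265]
orientation: [-0.17, 0.199, 0.964, 0.035]
wrist_force: [-0.1, 0.2, -0.0]
finger_gap: 0.0855
grip_force: 0.0
```

```bash
python3 - <<'E'
from plan import *
stat(); p,d=read_camera('scene'); cv2.imwrite('pics/s1.png',cv2.resize(p[110:270,160:360],(800,640))[:600])
E
```

```text
t 3.7 [ 0.5759 -0.0918  0.0265] [-0.31  0.74  0.18  1.35  0.03  0.09] F [-0.1  0.2 -0. ] gap 0.08553709920559449 0.0
```

View pics/s1.png

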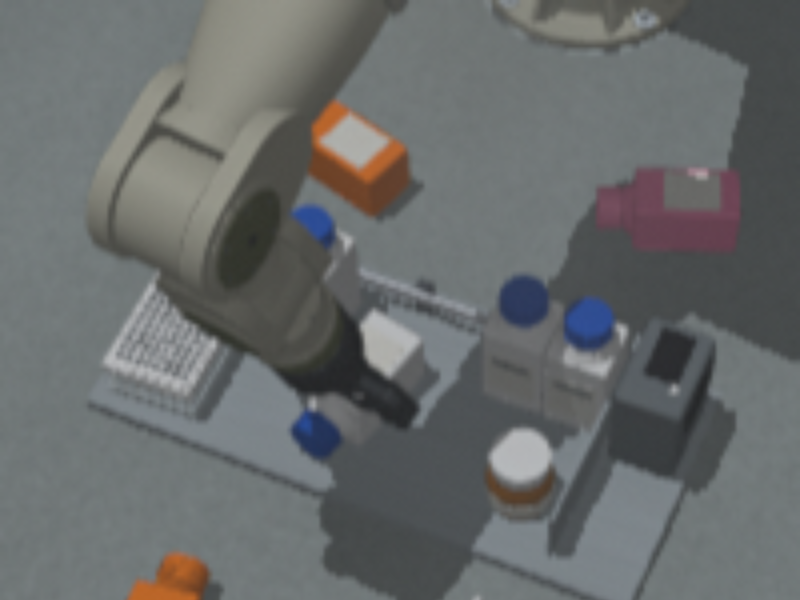

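The fingers straddle the toppled body at about (370,370), clear of bottle D at (330,250). Now I close.

Request:
arm_command:
  moves: [-1,0,0,0,0,0,0,-1,0,0,0,0,0,0,-1,0,0,0,0,0,0,-1,0,0,0,0,0,0,-1,0,0,0,0,0,0,-1,0,0,0,0,0,0]
  newtons: 70

```text
clock: 4.5
tcp_pos: [0.5778, -0.0929, 0.0285]
orientation: [-0.169, 0.2, 0.965, 0.034]
wrist_force: [2.2, -0.6, 6.5]
finger_gap: 0.0554
grip_force: 74.9
```

```bash
python3 - <<'E'
from plan import *
stat(); phi=np.radians(20)
p,r=cur(); M=r.as_matrix(); print(M.round(3))
# lift, rotate to stand
A2=EX; r2=R.from_matrix(frame(np.cos(phi)*A2-np.sin(phi)*Z,EY))
c=EX*.503+EY*.045; g=c+Z*(.014+.066+.03)
tcp=g+.019*r2.as_matrix()[:,2]; print('target',tcp, g)
p1=p+np.array([0,0,.12]); p,r=rows(p,r,p1,r,4,-1); print('rot'); p,r=rows(p,r,tcp+[0,0,.05],r2,16,-1)
print('down'); rows(p,r,tcp,r2,4,-1)
E
```

```text
t 4.5 [ 0.5778 -0.0929  0.0285] [-0.31  0.74  0.18  1.35  0.03  0.09] F [ 2.2 -0.6  6.5] gap 0.05538906116745341 74.86941576004028
[[-0.864  0.397 -0.311]
 [ 0.373  0.918  0.134]
 [ 0.339 -0.001 -0.941]]
target [ 0.51941187 -0.05937475  0.10350162] [ 0.50191361 -0.05582768  0.11      ]
-1,10.2,-0.0,-28.2,0.0,0.0,0.0,
-1,10.1,-0.0,-28.2,0.0,0.0,0.0,
-1,10.2,-0.1,-28.3,0.0,0.0,0.0,
-1,10.2,0.0,-28.2,0.0,0.0,0.0,
rot
-1,4.0,0.5,1.1,-0.006,-0.098,-0.013,
-1,4.2,0.5,0.7,-0.006,-0.097,-0.013,
-1,4.1,0.6,0.4,-0.007,-0.098,-0.013,
-1,4.2,0.6,-0.1,-0.006,-0.097,-0.013,
-1,4.1,0.7,-0.5,-0.006,-0.098,-0.013,
-1,4.1,0.7,-0.9,-0.006,-0.098,-0.013,
-1,3.9,0.8,-1.2,-0.006,-0.097,-0.013,
-1,3.8,0.9,-1.7,-0.006,-0.098,-0.013,
-1,3.6,0.9,-2.0,-0.007,-0.097,-0.013,
-1,3.4,0.9,-2.3,-0.006,-0.098,-0.013,
-1,3.1,1.1,-2.7,-0.006,-0.097,-0.013,
-1,2.9,1.1,-2.9,-0.006,-0.098,-0.013,
-1,2.5,1.1,-3.2,-0.006,-0.098,-0.013,
-1,2.2,1.2,-3.4,-0.007,-0.097,-0.013,
-1,1.8,1.2,-3.6,-0.006,-0.098,-0.014,
-1,1.5,1.3,-3.7,-0.006,-0.097,-0.013,
down
-1,11.7,0.0,4.3,0.0,-0.0,0.0,
-1,11.8,0.0,4.3,0.0,-0.0,0.0,
-1,11.7,0.0,4.2,0.0,-0.0,0.0,
-1,11.8,0.0,4.3,0.0,-0.0,0.0,
```

Request:
arm_command:
  moves: [-1,10,0,-28,0,0,0,-1,10,0,-28,0,0,0,-1,10,0,-28,0,0,0,-1,10,0,-28,0,0,0,-1,4,0.5,1,-0.006,-0.098,-0.013,-1,4,0.5,0.7,-0.006,-0.098,-0.013,-1,4,0.6,0.4,-0.006,-0.098,-0.013,-1,4,0.6,0,-0.006,-0.098,-0.013]

```text
clock: 5.5
tcp_pos: [0.5623, -0.0841, 0.1469]
orientation: [0.025, 0.179, 0.983, 0.011]
wrist_force: [-0.5, -0.3, -2.3]
finger_gap: 0.0553
grip_force: 74.5
```

Request:
arm_command:
  moves: [-1,4,0.7,-0.5,-0.006,-0.098,-0.013,-1,4,0.7,-1,-0.006,-0.098,-0.013,-1,4,0.8,-1,-0.006,-0.098,-0.013,-1,4,0.9,-2,-0.006,-0.098,-0.013,-1,3.6,0.9,-2,-0.006,-0.098,-0.013,-1,3.4,0.9,-2.3,-0.006,-0.098,-0.013,-1,3,1,-2.7,-0.006,-0.098,-0.013,-1,3,1,-3,-0.006,-0.098,-0.013]

```text
clock: 6.5
tcp_pos: [0.5464, -0.0685, 0.1636]
orientation: [0.391, 0.12, 0.912, -0.036]
wrist_force: [-5.8, 1.6, -6.5]
finger_gap: 0.0557
grip_force: 74.7
```

```bash
cat > tgt.py <<'E'
from plan import *
def stand(y,zc,s=.066,x=.503,phi=np.radians(20)):
    r2=R.from_matrix(frame(np.cos(phi)*EX-np.sin(phi)*Z,EY))
    return EX*x+EY*y+Z*(.014+s+zc)+.019*r2.as_matrix()[:,2], r2
E
python3 - <<'E'
from tgt import *
stat(); p,r=cur(); t,r2=stand(.045,.08); p,r=rows(p,r,t,r2,4,-1); print('down'); rows(p,r,*stand(.045,.02),4,-1)
E
```

```text
t 6.5 [ 0.5464 -0.0685  0.1636] [-0.3  -0.16 -1.03 -0.1   0.06 -0.02] F [-5.8  1.6 -6.5] gap 0.05571497081640019 74.68915700912476
-1,6.7,0.5,-3.4,-0.007,-0.104,-0.013,
-1,6.4,0.5,-4.0,-0.007,-0.103,-0.012,
-1,5.9,0.7,-4.7,-0.007,-0.104,-0.013,
-1,5.4,0.8,-5.3,-0.007,-0.103,-0.013,
down
-1,14.1,-0.0,5.1,0.0,-0.0,0.0,
-1,14.1,-0.0,5.2,0.0,-0.0,0.0,
-1,14.1,-0.0,5.1,0.0,-0.0,0.0,
-1,14.1,-0.0,5.1,0.0,-0.0,0.0,
```

```bash
cat > kin.py <<'E'
from tgt import *
from scipy.optimize import least_squares
D=np.array([[.31400,.04499,1.3036,np.hypot(.24975,.51736),.2304],[.71,.52,1.70,np.hypot(.6157,.0834),.1843],[.74,.18,1.35,np.hypot(.5759,.0918),.0265]])
s=get_state(); j=s['joint_pos']; t=s['tcp_pos']
D4=np.array([-.16,-1.03,-.1,np.hypot(.5464,.0685),.1636])
D=np.vstack([D,D4,[*j[1:4],np.hypot(*t[:2]),t[2]]])
def fk(x,q):
    L1,L2,o,Lt,r0,z0=x; a=q[...,0]; b=a-q[...,1]; c=b+q[...,2]
    # link1 from vertical a; link2 angle b below horizontal with offset o perpendicular
    return np.stack([r0+L1*np.sin(a)+L2*np.cos(b)+o*np.sin(b)+Lt*np.cos(c), z0+L1*np.cos(a)-L2*np.sin(b)+o*np.cos(b)-Lt*np.sin(c)],-1)
f=least_squares(lambda x:np.r_[(fk(x,D)-D[:,3:]).ravel(),.03*(x-[.28,.3,0.05,.25,0,.3])],[.28,.3,.05,.25,0,.3])
x=f.x
if __name__=='__main__':
    print(j.round(4)); print(x.round(3),((fk(x,D)-D[:,3:])*1000).round(1).tolist())
    for phi in(20,30,10):
        for zc in(.0,.03,.08):
            for r in(.52,.55,.58,.6,.63,.66):
                tg=np.array([r+.019*np.cos(np.radians(phi)),.08+zc-.019*np.sin(np.radians(phi))])
                g=least_squares(lambda q:np.r_[fk(x,q)-tg,.3*(q[0]-q[1]+q[2]-np.radians(phi))],[-.2,-.9,-.3],bounds=([-.86,-1.02,-2.2],[1.69,1.26,2.34]))
                print(phi,zc,r,g.x.round(2),round(g.cost**.5*1000,1))
E
python3 kin.py
```

```text
[-0.302  -0.1597 -1.0278 -0.1029  0.0572 -0.0156]
[0.525 0.416 0.052 0.452 0.001 0.243] [[2.1, -0.7], [-2.2, -0.1], [0.9, 0.9], [-1.5, -1.2], [0.7, 1.0]]
20 0.0 0.52 [ 0.06 -1.02 -0.33] 102.0
20 0.0 0.55 [ 0.14 -1.02 -0.46] 91.7
20 0.0 0.58 [ 0.23 -1.02 -0.6 ] 80.4
20 0.0 0.6 [ 0.3  -1.02 -0.7 ] 72.4
20 0.0 0.63 [ 0.39 -1.02 -0.86] 59.2
20 0.0 0.66 [ 0.49 -1.02 -1.02] 44.6
20 0.03 0.52 [-0.03 -1.02 -0.27] 94.9
20 0.03 0.55 [ 0.06 -1.02 -0.4 ] 85.3
20 0.03 0.58 [ 0.14 -1.02 -0.53] 74.8
20 0.03 0.6 [ 0.2  -1.02 -0.62] 67.3
20 0.03 0.63 [ 0.3  -1.02 -0.77] 55.0
20 0.03 0.66 [ 0.39 -1.02 -0.92] 41.4
20 0.08 0.52 [-0.16 -1.02 -0.19] 81.6
20 0.08 0.55 [-0.07 -1.02 -0.31] 73.1
20 0.08 0.58 [ 0.01 -1.02 -0.44] 63.7
20 0.08 0.6 [ 0.07 -1.02 -0.53] 56.9
20 0.08 0.63 [ 0.16 -1.02 -0.66] 45.9
20 0.08 0.66 [ 0.25 -1.02 -0.8 ] 33.7
30 0.0 0.52 [ 0.04 -1.02 -0.26] 72.4
30 0.0 0.55 [ 0.12 -1.02 -0.37] 62.4
30 0.0 0.58 [ 0.19 -1.02 -0.49] 51.7
30 0.0 0.6 [ 0.24 -1.02 -0.57] 44.1
30 0.0 0.63 [ 0.32 -1.02 -0.69] 32.0
30 0.0 0.66 [ 0.39 -1.02 -0.82] 19.0
30 0.03 0.52 [-0.04 -1.02 -0.2 ] 65.3
30 0.03 0.5
[... 386 characters left out ...]
 -1.02 -0.66] 6.3
10 0.0 0.52 [ 0.08 -1.02 -0.42] 131.5
10 0.0 0.55 [ 0.19 -1.02 -0.58] 120.7
10 0.0 0.58 [ 0.31 -1.02 -0.76] 108.6
10 0.0 0.6 [ 0.41 -1.02 -0.92] 99.5
10 0.0 0.63 [ 1.23 -1.02 -2.2 ] 66.3
10 0.0 0.66 [ 1.22 -1.02 -2.2 ] 49.9
10 0.03 0.52 [-0.01 -1.02 -0.35] 124.5
10 0.03 0.55 [ 0.09 -1.02 -0.5 ] 114.5
10 0.03 0.58 [ 0.2  -1.02 -0.66] 103.4
10 0.03 0.6 [ 0.28 -1.02 -0.79] 95.2
10 0.03 0.63 [ 0.43 -1.02 -1.01] 81.2
10 0.03 0.66 [ 1.18 -1.02 -2.19] 58.7
10 0.08 0.52 [-0.15 -1.02 -0.26] 111.3
10 0.08 0.55 [-0.05 -1.02 -0.4 ] 102.5
10 0.08 0.58 [ 0.05 -1.02 -0.54] 92.7
10 0.08 0.6 [ 0.12 -1.02 -0.65] 85.5
10 0.08 0.63 [ 0.24 -1.02 -0.82] 73.5
10 0.08 0.66 [ 0.37 -1.02 -1.02] 59.5
```

```bash
python3 - <<'E'
from kin import *
for r in(.6,.63,.65,.67):
    for zc in(0,.01,.06):
        for ph in range(20,60):
            a=np.radians(ph); t=np.radians(ph-20)
            # tilted bottle: low edge on deck; grasp height = 28 sin t + 66 cos t
            tg=np.array([r+.019*np.cos(a),.014+.028*np.sin(t)+.066*np.cos(t)+zc-.019*np.sin(a)])
            g=least_squares(lambda q:np.r_[fk(x,q)-tg,.3*(q[0]-q[1]+q[2]-a)],[-.2,-.9,-.3],bounds=([-.86,-1.015,-2.2],[1.69,1.26,2.34]))
            if g.cost**.5<.001: print(r,zc,ph,g.x.round(2)); break
E
```

```text
0.6 0 45 [ 0.18 -1.01 -0.4 ]
0.6 0.01 45 [ 0.15 -1.01 -0.37]
0.6 0.06 41 [ 0.05 -1.01 -0.35]
0.63 0 42 [ 0.24 -1.   -0.51]
0.63 0.01 41 [ 0.22 -1.01 -0.52]
0.63 0.06 38 [ 0.12 -1.01 -0.46]
0.65 0 39 [ 0.3  -1.01 -0.62]
0.65 0.01 38 [ 0.28 -1.01 -0.63]
0.65 0.06 35 [ 0.18 -1.01 -0.58]
0.67 0 36 [ 0.35 -1.01 -0.73]
0.67 0.01 35 [ 0.34 -1.01 -0.74]
0.67 0.06 32 [ 0.24 -1.01 -0.69]
```

```bash
python3 - <<'E'
from plan import *
stat(); p,r=cur(); p,r=rows(p,r,np.array([.62,-.08,.27]),r,4,-1); print(); rows(p,r,p,R.from_rotvec([0,0,.6])*r,4,-1)
E
```

```text
t 6.5 [ 0.5464 -0.0685  0.1636] [-0.3  -0.16 -1.03 -0.1   0.06 -0.02] F [-5.8  1.6 -6.5] gap 0.05571497081640019 74.68915700912476
-1,-32.0,2.5,-5.0,0.0,0.0,0.0,
-1,-32.0,2.5,-5.0,0.0,0.0,0.0,
-1,-32.0,2.5,-4.9,0.0,0.0,0.0,
-1,-31.9,2.5,-5.0,0.0,0.0,0.0,

-1,0.0,0.0,0.0,-0.108,0.004,-0.104,
-1,0.0,0.0,0.0,-0.109,0.004,-0.103,
-1,0.0,0.0,0.0,-0.108,0.005,-0.104,
-1,0.0,0.0,0.0,-0.108,0.004,-0.104,
```

Request:
arm_command:
  moves: [-1,-32,2.5,-5,0,0,0,-1,-32,2.5,-5,0,0,0,-1,-32,2.5,-5,0,0,0,-1,-32,2.5,-5,0,0,0,-1,0,0,0,-0.108,0.004,-0.104,-1,0,0,0,-0.108,0.004,-0.104,-1,0,0,0,-0.108,0.004,-0.104,-1,0,0,0,-0.108,0.004,-0.104]

```text
clock: 7.5
tcp_pos: [0.6192, -0.0799, 0.2694]
orientation: [0.384, -0.156, 0.906, 0.082]
wrist_force: [0.4, 0.4, -3.5]
finger_gap: 0.0554
grip_force: 75.2
```

```bash
python3 - <<'E'
from plan import *
s=get_state(); print(list(s['joint_pos'].round(4)),list(s['tcp_pos'].round(4)),cur()[1].as_matrix().round(3).tolist(),s['finger_gap'])
q1,q2,q3,q4,q5,q6=s['joint_pos']; c=q2-q3+q4
for s5 in(1,-1):
  for s6 in(1,-1):
    m=R.from_euler('z',q1)*R.from_euler('y',c)*R.from_euler('z',s5*q5)*R.from_euler('x',s6*q6); print(s5,s6,m.as_matrix()[:,0].round(3), m.as_matrix()[:,1].round(3),m.as_matrix()[:,2].round(3))
E
```

```text
[np.float64(-0.5463), np.float64(-0.0333), np.float64(-0.5536), np.float64(0.4901), np.float64(0.6158), np.float64(-0.7056)] [np.float64(0.6192), np.float64(-0.0799), np.float64(0.2694)] [[-0.656, -0.346, 0.671], [-0.221, 0.938, 0.268], [-0.722, 0.028, -0.691]] 0.055416297582031086
1 1 [ 0.671  0.268 -0.691] [-0.346  0.938  0.028] [0.656 0.221 0.722]
1 -1 [ 0.671  0.268 -0.691] [0.593 0.367 0.717] [ 0.446 -0.891  0.087]
-1 1 [ 0.071 -0.719 -0.691] [ 0.053  0.695 -0.717] [0.996 0.014 0.087]
-1 -1 [ 0.071 -0.719 -0.691] [ 0.992  0.124 -0.028] [ 0.106 -0.684  0.722]
```

```bash
cat > kin2.py <<'E'
from tgt import *
from scipy.optimize import least_squares
J=np.array([[.98136,.3140,.04499,1.3036,0,1.4312],[-.29,.71,.52,1.70,.05,.12],[-.31,.74,.18,1.35,.03,.09],[-.302,-.1597,-1.0278,-.1029,.0572,-.0156],[-.5463,-.0333,-.5536,.4901,.6158,-.7056]])
T=np.array([[.24975,.51736,.23041],[.6157,-.0834,.1843],[.5759,-.0918,.0265],[.5464,-.0685,.1636],[.6192,-.0799,.2694]])
W=np.array([1,.2,.2,1,1])[:,None]
def rot(q): return R.from_euler('z',q[0])*R.from_euler('y',q[1]-q[2]+q[3])*R.from_euler('z',q[4])*R.from_euler('x',q[5])
def fk(x,q):
    L1,L2,o,d5,Lt,z0=x; a=q[1]; b=a-q[2]; c=b+q[3]
    v=np.array([L1*np.sin(a)+L2*np.cos(b)+o*np.sin(b)+d5*np.cos(c),0,z0+L1*np.cos(a)-L2*np.sin(b)+o*np.cos(b)-d5*np.sin(c)])
    return R.from_euler('z',q[0]).apply(v)+rot(q).apply([Lt,0,0])
x0=np.array([.525,.416,.05,.15,.3,.243])
x=least_squares(lambda x:np.r_[np.concatenate([(fk(x,J[i])-T[i])*W[i] for i in range(5)]),.01*(x-x0)],x0).x
lo=np.array([-2.76,-.86,-1.0,-2.2,-1.4,-3.1]);hi=np.array([2.76,1.69,1.26,2.34,1.4,3.1])
C=np.array([[0,0,-1.],[0,1,0],[1,0,0]]) # tool axes in wrist frame columns: x=-Z,y=Y,z=X
def ik(p,Rt,q0):
    w=R.from_matrix(Rt.as_matrix()@C.T)
    return least_squares(lambda q:np.r_[fk(x,q)-p,.3*(w.inv()*rot(q)).as_rotvec()],q0,bounds=(lo,hi))
def standaz(c,az,phi,s,zc):
    A=np.array([np.cos(az),np.sin(az),0]); L=np.array([-A[1],A[0],0])
    r=R.from_matrix(frame(np.cos(phi)*A-np.sin(phi)*Z,L)); return np.array([*c,.014+s+zc])+.019*r.as_matrix()[:,2],r
E
python3 - <<'E'
from kin2 import *
print(x.round(3),[((fk(x,J[i])-T[i])*1000).round(1).tolist() for i in range(5)])
for X in(.56,.59,.62):
    c=(EX*X+EY*.045)[:2]
    for az in(.3,.6,.8,1.0,1.2,1.37,1.6):
        o=[]
        for zc in(.06,.0):
            p,r=standaz(c,az,np.radians(20),.066,zc); g=ik(p,r,np.clip(J[4],lo,hi)); o+=[round(g.cost**.5*1000,1),g.x.round(2).tolist()]
        print(X,az,o)
E
```

```text
[0.468 0.442 0.007 0.007 0.445 0.342] [[68.3, -41.8, -6.9], [-35.2, -66.6, 6.5], [-54.2, -61.3, 5.2], [-21.0, -68.5, -5.7], [0.4, 4.3, 12.2]]
0.56 0.3 [np.float64(161.3), [0.19, 1.38, 0.76, 2.34, -0.4, -0.1], np.float64(157.5), [0.19, 1.47, 0.85, 2.34, -0.39, -0.1]]
0.56 0.6 [np.float64(133.3), [0.33, 1.38, 0.66, 2.34, -0.58, -0.09], np.float64(130.0), [0.33, 1.48, 0.76, 2.34, -0.57, -0.08]]
0.56 0.8 [np.float64(112.4), [0.4, 1.38, 0.59, 2.34, -0.67, -0.05], np.float64(109.3), [0.4, 1.49, 0.69, 2.34, -0.66, -0.05]]
0.56 1.0 [np.float64(91.1), [0.47, 1.38, 0.51, 2.34, -0.75, 0.0], np.float64(88.2), [0.47, 1.49, 0.62, 2.34, -0.74, 0.01]]
0.56 1.2 [np.float64(70.4), [0.53, 1.37, 0.42, 2.34, -0.82, 0.08], np.float64(67.6), [0.53, 1.49, 0.53, 2.34, -0.82, 0.08]]
0.56 1.37 [np.float64(54.2), [0.58, 1.37, 0.33, 2.34, -0.88, 0.16], np.float64(51.5), [0.58, 1.49, 0.44, 2.34, -0.88, 0.17]]
0.56 1.6 [np.float64(35.7), [0.65, 1.36, 0.18, 2.34, -0.97, 0.3], np.float64(33.2), [0.64, 1.49, 0.3, 2.34, -0.97, 0.31]]
0.59 0.3 [np.float64(173.0), [0.2, 1.38, 0.8, 2.34, -0.44, -0.12], np.float64(169.3),
[... 965 characters left out ...]
 2.34, -0.66, -0.14], np.float64(149.8), [0.32, 1.49, 0.83, 2.34, -0.65, -0.14]]
0.62 0.8 [np.float64(130.2), [0.39, 1.38, 0.67, 2.34, -0.75, -0.11], np.float64(127.3), [0.39, 1.49, 0.77, 2.34, -0.74, -0.1]]
0.62 1.0 [np.float64(107.5), [0.44, 1.38, 0.59, 2.34, -0.83, -0.06], np.float64(104.7), [0.44, 1.49, 0.69, 2.34, -0.82, -0.05]]
0.62 1.2 [np.float64(85.8), [0.5, 1.37, 0.49, 2.34, -0.9, 0.02], np.float64(83.0), [0.49, 1.48, 0.6, 2.34, -0.9, 0.03]]
0.62 1.37 [np.float64(69.1), [0.54, 1.35, 0.4, 2.34, -0.97, 0.1], np.float64(66.4), [0.54, 1.47, 0.5, 2.34, -0.96, 0.11]]
0.62 1.6 [np.float64(50.9), [0.6, 1.33, 0.24, 2.34, -1.06, 0.23], np.float64(48.2), [0.59, 1.46, 0.35, 2.34, -1.05, 0.25]]
```

```bash
python3 - <<'E'
s=open('kin2.py').read()
s=s.replace("L1,L2,o,d5,Lt,z0=x","L1,L2,o,d5,Lt,z0,e=x").replace("np.cos(c),0,z0","np.cos(c),e,z0").replace(".3,.243])",".3,.243,.08])")
open('kin2.py','w').write(s)
E
cat > srch.py <<'E'
from kin2 import *
print(x.round(3),[((fk(x,J[i])-T[i])*1000).round(1).tolist() for i in range(5)])
for X in(.56,.59,.62):
    c=(EX*X+EY*.045)[:2]
    for az in(.3,.6,.8,1.0,1.2,1.37,1.6):
        o=[]
        for zc in(.06,.0):
            p,r=standaz(c,az,np.radians(20),.066,zc); g=min((ik(p,r,np.clip(q,lo+.01,hi-.01)) for q in(J[4],[-.7,.4,-.3,.9,1.1,-1],[-.7,.7,0,.9,1.3,-1.4])),key=lambda g:g.cost); o+=[round(g.cost**.5*1000,1),g.x.round(2).tolist()]
        print(X,az,*o)
E
python3 srch.py
```

```text
[0.518 0.41  0.055 0.141 0.3   0.235 0.08 ] [[0.0, -0.0, -0.2], [-1.8, -0.7, 1.1], [2.6, -0.1, 3.6], [-0.1, 0.0, 0.1], [0.1, -0.0, -0.0]]
0.56 0.3 137.1 [-0.02, 1.32, 0.59, 2.34, -0.51, -0.06] 131.2 [-0.02, 1.42, 0.67, 2.34, -0.5, -0.06]
0.56 0.6 115.4 [0.09, 1.32, 0.54, 2.34, -0.72, -0.05] 109.9 [0.08, 1.42, 0.62, 2.34, -0.71, -0.04]
0.56 0.8 99.1 [0.14, 1.31, 0.48, 2.34, -0.84, -0.01] 93.9 [0.14, 1.41, 0.57, 2.34, -0.83, 0.0]
0.56 1.0 83.1 [0.19, 1.3, 0.42, 2.34, -0.95, 0.04] 78.2 [0.19, 1.41, 0.5, 2.34, -0.94, 0.06]
0.56 1.2 69.2 [0.24, 1.29, 0.33, 2.34, -1.05, 0.12] 64.6 [0.23, 1.4, 0.41, 2.34, -1.04, 0.14]
0.56 1.37 60.4 [0.27, 1.27, 0.24, 2.34, -1.14, 0.2] 56.2 [0.27, 1.39, 0.32, 2.34, -1.13, 0.23]
0.56 1.6 55.7 [0.31, 1.25, 0.1, 2.34, -1.26, 0.33] 52.2 [0.31, 1.37, 0.17, 2.34, -1.25, 0.38]
0.59 0.3 150.9 [-0.02, 1.32, 0.65, 2.34, -0.55, -0.09] 145.1 [-0.02, 1.42, 0.73, 2.34, -0.54, -0.09]
0.59 0.6 127.2 [0.08, 1.32, 0.59, 2.34, -0.76, -0.09] 122.0 [0.08, 1.41, 0.67, 2.34, -0.75, -0.08]
0.59 0.8 109.8 [0.13, 1.31, 0.54, 2.34, -0.88, -0.06] 104.8 [0.13, 1.41, 0.62, 2.34, -0.87, 
[... 361 characters left out ...]
.25, 2.34, -1.29, 0.3]
0.62 0.3 164.3 [-0.02, 1.33, 0.7, 2.34, -0.59, -0.13] 158.7 [-0.02, 1.42, 0.78, 2.34, -0.58, -0.12]
0.62 0.6 138.6 [0.08, 1.32, 0.65, 2.34, -0.8, -0.13] 133.6 [0.08, 1.42, 0.73, 2.34, -0.79, -0.12]
0.62 0.8 119.9 [0.13, 1.32, 0.61, 2.34, -0.92, -0.11] 115.2 [0.13, 1.41, 0.68, 2.34, -0.91, -0.09]
0.62 1.0 101.6 [0.17, 1.31, 0.55, 2.34, -1.03, -0.07] 97.3 [0.17, 1.41, 0.62, 2.34, -1.02, -0.05]
0.62 1.2 85.4 [0.2, 1.29, 0.47, 2.34, -1.13, -0.01] 81.5 [0.2, 1.4, 0.54, 2.34, -1.12, 0.02]
0.62 1.37 74.7 [0.23, 1.28, 0.39, 2.34, -1.22, 0.06] 71.2 [0.23, 1.38, 0.46, 2.34, -1.21, 0.1]
0.62 1.6 67.3 [0.26, 1.25, 0.26, 2.34, -1.35, 0.18] 64.7 [0.26, 1.36, 0.32, 2.34, -1.33, 0.22]
```

```bash
sed -i 's/^C=.*/C=np.array([[0,0,1.],[0,1,0],[-1,0,0]])/' kin2.py; python3 srch.py
```

```text
[0.518 0.41  0.055 0.141 0.3   0.235 0.08 ] [[0.0, -0.0, -0.2], [-1.8, -0.7, 1.1], [2.6, -0.1, 3.6], [-0.1, 0.0, 0.1], [0.1, -0.0, -0.0]]
0.56 0.3 40.0 [-0.73, 0.19, -1.0, -0.3, 0.98, -0.74] 47.3 [-0.74, 0.37, -1.0, -0.42, 1.02, -0.8]
0.56 0.6 0.0 [-0.77, 0.29, -0.97, -0.19, 1.17, -1.03] 0.9 [-0.77, 0.45, -1.0, -0.38, 1.17, -1.04]
0.56 0.8 0.0 [-0.78, 0.41, -0.66, 0.52, 1.22, -1.6] 0.0 [-0.78, 0.52, -0.7, 0.37, 1.22, -1.6]
0.56 1.0 0.0 [-0.77, 0.59, -0.38, 1.1, 1.17, -2.1] 0.0 [-0.77, 0.68, -0.4, 0.98, 1.17, -2.1]
0.56 1.2 0.0 [-0.74, 0.74, -0.14, 1.47, 1.07, -2.42] 0.0 [-0.74, 0.82, -0.16, 1.37, 1.07, -2.42]
0.56 1.37 0.0 [-0.71, 0.84, 0.03, 1.69, 0.96, -2.59] 0.0 [-0.71, 0.92, 0.02, 1.59, 0.96, -2.59]
0.56 1.6 0.0 [-0.65, 0.96, 0.26, 1.91, 0.82, -2.74] 0.0 [-0.65, 1.03, 0.24, 1.83, 0.82, -2.74]
0.59 0.3 32.5 [-0.67, 0.24, -1.0, -0.46, 0.93, -0.63] 39.4 [-0.68, 0.42, -1.0, -0.59, 0.96, -0.67]
0.59 0.6 0.0 [-0.73, 0.32, -0.93, -0.26, 1.15, -0.95] 0.0 [-0.73, 0.48, -0.96, -0.46, 1.15, -0.95]
0.59 0.8 0.0 [-0.74, 0.43, -0.63, 0.44, 1.22, -1.49] 0.0 [-0.74, 0.54, -0.66, 0.3, 1.22, -1.49
[... 351 characters left out ...]
63, 1.08, 0.36, 1.88, 0.83, -2.73]
0.62 0.3 23.6 [-0.63, 0.3, -1.0, -0.62, 0.88, -0.53] 29.6 [-0.64, 0.48, -1.0, -0.76, 0.91, -0.56]
0.62 0.6 0.0 [-0.7, 0.36, -0.88, -0.31, 1.13, -0.88] 0.0 [-0.7, 0.51, -0.91, -0.49, 1.13, -0.88]
0.62 0.8 0.0 [-0.71, 0.45, -0.59, 0.38, 1.22, -1.41] 0.0 [-0.71, 0.56, -0.62, 0.23, 1.22, -1.41]
0.62 1.0 0.0 [-0.71, 0.63, -0.26, 1.04, 1.2, -1.96] 0.0 [-0.71, 0.72, -0.29, 0.93, 1.2, -1.96]
0.62 1.2 0.0 [-0.69, 0.8, 0.02, 1.49, 1.1, -2.34] 0.0 [-0.69, 0.88, -0.01, 1.4, 1.1, -2.34]
0.62 1.37 0.0 [-0.66, 0.92, 0.22, 1.76, 1.0, -2.54] 0.0 [-0.66, 0.99, 0.2, 1.67, 1.0, -2.54]
0.62 1.6 0.0 [-0.62, 1.07, 0.5, 2.03, 0.85, -2.71] 0.0 [-0.62, 1.13, 0.48, 1.95, 0.85, -2.71]
```

```bash
cat > path.py <<'E'
from kin2 import *
def check(p0,r0,p1,r1,n,q0):
    sl=Slerp([0,1],R.concatenate([r0,r1])); q=q0; Q=[]
    for k in range(1,n+1):
        g=ik(p0+(p1-p0)*k/n,sl([k/n])[0],np.clip(q,lo+1e-3,hi-1e-3)); Q.append(np.r_[g.x,g.cost**.5*1e3]); q=g.x
    Q=np.array(Q); print('check end',Q[-1].round(2),'min',Q.min(0).round(2),'max',Q.max(0).round(2),'maxstep',abs(np.diff(Q[:,:6],axis=0)).max(0).round(2)); return q
E
python3 - <<'E'
from path import *
p,r=cur(); q=get_state()['joint_pos']
c=(EX*.62+EY*.055)[:2]
p1,r1=standaz(c,1.37,np.radians(20),.066,.16); p2,_=standaz(c,1.37,np.radians(20),.066,.012)
print(p1,p2,(r.inv()*r1).magnitude())
q=check(p,r,p1,r1,16,q); check(p1,r1,p2,r1,6,q)
p,r=rows(p,r,p1,r1,16,-1); print(); rows(p,r,p2,r1,7,-1)
E
```

```text
[ 0.6221291  -0.05177589  0.23350162] [ 0.6221291  -0.05177589  0.08550162] 1.0857537483686315
check end [-0.65  0.82  0.28  1.9   1.01 -2.52  0.  ] min [-0.68 -0.01 -0.54  0.52  0.68 -2.52  0.  ] max [-0.57  0.82  0.28  1.9   1.07 -0.78  0.  ] maxstep [0.02 0.07 0.07 0.12 0.06 0.14]
check end [-0.65  0.97  0.19  1.66  1.01 -2.52  0.  ] min [-0.65  0.84  0.19  1.66  1.01 -2.52  0.  ] max [-0.65  0.97  0.25  1.86  1.01 -2.52  0.  ] maxstep [0.   0.03 0.02 0.04 0.   0.  ]
-1,1.1,1.5,2.1,-0.053,-0.023,-0.035,
-1,1.1,1.5,2.3,-0.054,-0.023,-0.035,
-1,1.1,1.3,2.2,-0.053,-0.022,-0.035,
-1,1.1,1.3,2.3,-0.054,-0.023,-0.035,
-1,1.2,1.2,2.3,-0.053,-0.023,-0.036,
-1,1.1,1.1,2.4,-0.054,-0.023,-0.035,
-1,1.2,1.0,2.4,-0.053,-0.022,-0.035,
-1,1.1,1.0,2.5,-0.053,-0.023,-0.035,
-1,1.2,0.8,2.4,-0.054,-0.023,-0.035,
-1,1.3,0.8,2.5,-0.053,-0.023,-0.035,
-1,1.2,0.7,2.4,-0.054,-0.022,-0.035,
-1,1.3,0.5,2.5,-0.053,-0.023,-0.035,
-1,1.4,0.5,2.5,-0.054,-0.023,-0.035,
-1,1.3,0.4,2.5,-0.053,-0.023,-0.036,
-1,1.4,0.4,2.4,-0.053,-0.022,-0.035,
-1,1.5,0.2,2.5,-0.054,-0.023,-0.035,

-1,19.9,0.0,7.2,0.0,-0.0,0.0,
-1,19.8,0.0,7.3,0.0,-0.0,0.0,
-1,19.9,0.0,7.2,0.0,-0.0,0.0,
-1,19.9,0.0,7.2,0.0,-0.0,0.0,
-1,19.8,0.0,7.3,0.0,-0.0,0.0,
-1,19.9,0.0,7.2,0.0,-0.0,0.0,
-1,19.9,0.0,7.2,0.0,-0.0,0.0,
```

Request:
arm_command:
  moves: [-1,1.1,1.5,2.1,-0.0535,-0.023,-0.035,-1,1.1,1.4,2.2,-0.0535,-0.023,-0.035,-1,1.1,1.3,2.2,-0.0535,-0.023,-0.035,-1,1.1,1.3,2.3,-0.0535,-0.023,-0.035,-1,1.1,1.2,2.3,-0.0535,-0.023,-0.035,-1,1.1,1.1,2.4,-0.0535,-0.023,-0.035,-1,1.2,1,2.4,-0.0535,-0.023,-0.035,-1,1.2,1,2.4,-0.0535,-0.023,-0.035]

```text
clock: 8.5
tcp_pos: [0.6216, -0.0663, 0.252]
orientation: [0.431, -0.349, 0.8, 0.23]
wrist_force: [0.8, -0.3, -3.0]
finger_gap: 0.0554
grip_force: 75.3
```

Request:
arm_command:
  moves: [-1,1.2,0.8,2.4,-0.0535,-0.023,-0.035,-1,1.3,0.8,2.5,-0.0535,-0.023,-0.035,-1,1.2,0.7,2.4,-0.0535,-0.023,-0.035,-1,1.3,0.5,2.5,-0.0535,-0.023,-0.035,-1,1.4,0.5,2.5,-0.0535,-0.023,-0.035,-1,1.3,0.4,2.5,-0.0535,-0.023,-0.035,-1,1.4,0.4,2.4,-0.0535,-0.023,-0.035,-1,1.5,0.2,2.5,-0.0535,-0.023,-0.035]

```text
clock: 9.5
tcp_pos: [0.6236, -0.0526, 0.2341]
orientation: [0.446, -0.517, 0.634, 0.363]
wrist_force: [0.3, -0.0, -2.8]
finger_gap: 0.0555
grip_force: 75.4
```

```bash
python3 - <<'E'
from path import *
stat(); p,r=cur(); print(r.as_matrix()[:,2].round(3))
c=(EX*.62+EY*.055)[:2]
p2,r1=standaz(c,1.37,np.radians(20),.066,.025)
rows(p,r,p2,r1,7,-1)
im,d=read_camera('scene'); cv2.imwrite('pics/s2.png',cv2.resize(im[90:270,160:380],(733,600)))
E
```

```text
t 9.5 [ 0.6236 -0.0526  0.2341] [-0.65  0.82  0.28  1.91  1.01 -2.53] F [ 0.3 -0.  -2.8] gap 0.05548768336416673 75.36471962928772
[ 0.19   0.922 -0.338]
-1,18.2,0.3,6.6,-0.0,0.001,0.0,
-1,18.2,0.2,6.6,-0.001,0.0,0.0,
-1,18.2,0.3,6.7,0.0,0.001,0.001,
-1,18.2,0.3,6.6,-0.0,0.0,-0.0,
-1,18.2,0.2,6.7,-0.001,0.001,-0.0,
-1,18.2,0.2,6.7,0.0,0.0,0.0,
-1,18.2,0.3,6.6,-0.0,0.001,0.0,
```

View pics/s2.png

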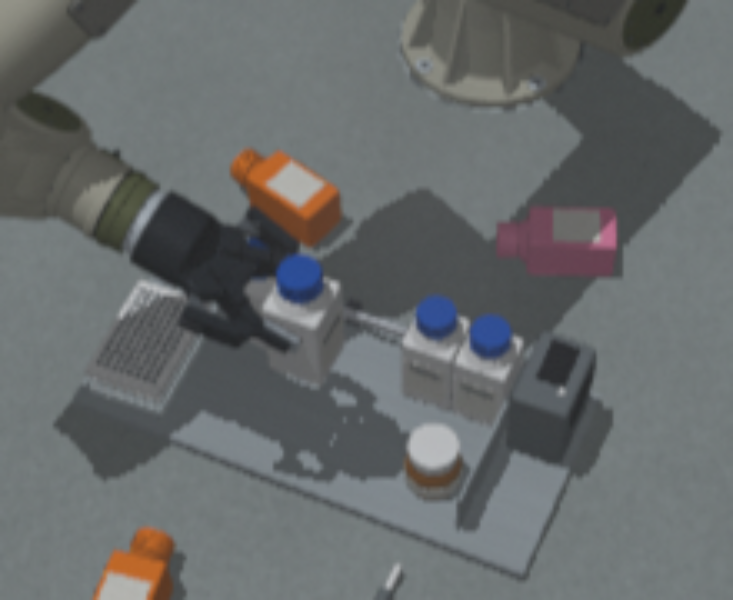

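The held bottle is upright at about (305,310), with D behind it at (258,243) and the jar at (435,455). Now I lower it, gently at the end.

Request:
arm_command:
  moves: [-1,18,0.3,6.6,0,0,0,-1,18,0.3,6.6,0,0,0,-1,18,0.3,6.6,0,0,0,-1,18,0.3,6.6,0,0,0,-1,18,0.3,6.6,0,0,0,-1,18,0.3,6.6,0,0.002,0,-1,9,0.2,3.3,0,0.001,0,-1,0,0,0,0,0,0]

```text
clock: 10.55
tcp_pos: [0.6223, -0.0513, 0.1098]
orientation: [0.446, -0.517, 0.635, 0.362]
wrist_force: [0.7, -0.2, -2.3]
finger_gap: 0.0553
grip_force: 75.4
```

Request:
arm_command:
  moves: [-1,4.7,0,1.7,0,0,0,-1,4.7,0,1.7,0,0,0,-1,2.8,0,1,0,0,0,-1,0,0,0,0,0,0]

```text
clock: 11.05
tcp_pos: [0.6224, -0.0515, 0.0974]
orientation: [0.446, -0.517, 0.635, 0.361]
wrist_force: [0.1, 0.1, -3.1]
finger_gap: 0.0553
grip_force: 75.4
```

```bash
python3 - <<'E'
from plan import *
stat()
E
```

```text
t 11.05 [ 0.6224 -0.0515  0.0974] [-0.65  0.95  0.18  1.67  1.01 -2.52] F [ 0.1  0.1 -3.1] gap 0.055325361560570975 75.35372614860535
```

Request:
arm_command:
  moves: [-1,4.7,0,1.7,0,0,0,-1,4.7,0,1.7,0,0,0,-1,2.8,0,1,0,0,0,-1,1.9,0,0.7,0,0,0,-1,0,0,0,0,0,0]

```text
clock: 11.68
tcp_pos: [0.6225, -0.0515, 0.0824]
orientation: [0.446, -0.517, 0.635, 0.361]
wrist_force: [-0.4, -0.5, -2.0]
finger_gap: 0.0555
grip_force: 75.4
```

Request:
arm_command:
  moves: [-1,1.9,0,0.7,0,0,0,-1,1.9,0,0.7,0,0,0,-1,0,0,0,0,0,0]

```text
clock: 12.05
tcp_pos: [0.6225, -0.0515, 0.0783]
orientation: [0.446, -0.517, 0.635, 0.361]
wrist_force: [0.2, -0.5, -1.8]
finger_gap: 0.0557
grip_force: 75.4
```

Request:
arm_command:
  moves: [-1,0.9,0,0.4,0,0,0,-1,0.9,0,0.4,0,0,0,-1,0,0,0,0,0,0]

```text
clock: 12.42
tcp_pos: [0.6225, -0.0514, 0.0765]
orientation: [0.446, -0.517, 0.635, 0.361]
wrist_force: [0.3, -0.0, -2.6]
finger_gap: 0.0553
grip_force: 75.4
```

Request:
arm_command:
  moves: [-1,0.9,0,0.4,0,0,0,-1,0.9,0,0.4,0,0,0,-1,0,0,0,0,0,0]

```text
clock: 12.8
tcp_pos: [0.6225, -0.0512, 0.0744]
orientation: [0.446, -0.517, 0.635, 0.361]
wrist_force: [0.3, 0.1, -3.4]
finger_gap: 0.0553
grip_force: 75.4
```

Request:
arm_command:
  moves: [-1,0.9,0,0.4,0,0,0,-1,0.9,0,0.4,0,0,0,-1,0,0,0,0,0,0]

```text
clock: 13.18
tcp_pos: [0.6227, -0.0513, 0.0742]
orientation: [0.446, -0.517, 0.635, 0.362]
wrist_force: [-2.0, -2.2, 7.4]
finger_gap: 0.0554
grip_force: 76.2
```

Request:
arm_command:
  moves: [1,0,0,0,0,0,0,1,0,0,0,0,0,0,1,0,0,0,0,0,0,1,0,0,0,0,0,0,1,0,0,0,0,0,0,1,0,0,-8,0,0,0,1,0,0,-12,0,0,0,1,0,0,-15,0,0,0]

```text
clock: 14.18
tcp_pos: [0.6157, -0.0843, 0.085]
orientation: [0.446, -0.518, 0.635, 0.361]
wrist_force: [-0.5, -0.1, -0.3]
finger_gap: 0.0852
grip_force: 0.0
```

Request:
arm_command:
  moves: [1,0,0,-15,0,0,0,1,0,0,-15,0,0,0,1,0,0,-15,0,0,0,1,-20,0,-15,0,0,0,1,-30,0,-10,0,0,0,1,-30,0,-10,0,0,0,1,-30,0,-10,0,0,0,1,-20,0,-10,0,0,0]

```text
clock: 15.18
tcp_pos: [0.6053, -0.1322, 0.2428]
orientation: [0.446, -0.518, 0.635, 0.361]
wrist_force: [-0.1, 0.4, -1.2]
finger_gap: 0.0854
grip_force: 0.0
```

```bash
cat > look.py <<'E'
from meas import *
import sys
c=clouds(); tag=sys.argv[1]
cv2.imwrite(f'pics/{tag}.png',cv2.hconcat([cv2.resize(x,(400,350),interpolation=cv2.INTER_CUBIC) for x in(c['scene'][0][100:310,150:390],c['top'][0][120:330,180:420])]))
th=-.2; ex=np.array([np.cos(th),np.sin(th)]); ey=np.array([-ex[1],ex[0]])
for n,(p,P,h,ok) in c.items():
    box=(abs(P[...,0]-.57)<.2)&(abs(P[...,1]+.03)<.25)&(P[...,2]>.12)&(P[...,2]<.16)
    m=box&(h[...,0]>100)&(h[...,0]<125)&(h[...,1]>150)
    nl,lab,st,ce=cv2.connectedComponentsWithStats(m.astype(np.uint8))
    for i in range(1,nl):
        if st[i,4]>20:
            v,u=np.nonzero(lab==i); q=plane(n,np.c_[u,v],.141).mean(0); print(n,'cap',ce[i].round(),st[i,4],q.round(4),'deck',np.round([q@ex-.560,q@ey-.0283],4),P[lab==i][:,2].max().round(3))
E
python3 look.py s3; python3 -c "
from plan import *
stat()"
```

```text
scene cap [237. 167.] 98 [ 0.4934 -0.1532] deck [-0.046  -0.0805] 0.151
scene cap [290. 184.] 83 [0.5237 0.0372] deck [-0.0542  0.1122] 0.149
scene cap [307. 189.] 86 [0.5347 0.0943] deck [-0.0547  0.1703] 0.153
scene cap [253. 203.] 105 [ 0.6241 -0.0653] deck [0.0646 0.0317] 0.152
top cap [288. 208.] 118 [ 0.6176 -0.0626] deck [0.0577 0.033 ] 0.153
top cap [238. 235.] 121 [0.5312 0.0965] deck [-0.0586  0.1718] 0.153
top cap [256. 238.] 123 [0.5198 0.0402] deck [-0.0585  0.1144] 0.152
t 15.275 [ 0.6057 -0.1327  0.2435] [-0.76  0.89  0.43  2.07  0.93 -2.64] F [-0.   0.2  1.1] gap 0.08561583754016898 0.0
```

View pics/s3.png

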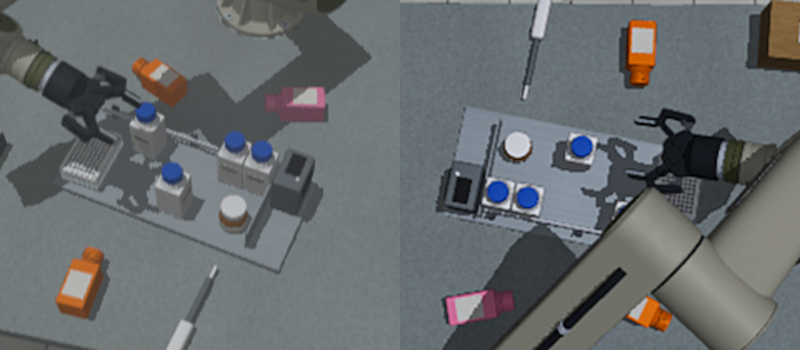

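C stands upright and square on the open deck (top view (288,208)), and the others are untouched. Now I regrip it from above, closing across the rail direction.

```bash
python3 - <<'E'
from path import *
p,r=cur(); q=get_state()['joint_pos']
c=np.array([.6205,-.0645,0])
for s in(1,-1):
    r1=R.from_matrix(frame(-Z,s*EX)); print(s,(r.inv()*r1).magnitude())
    q1=check(p,r,c+Z*.26,r1,14,q); q2=check(c+Z*.26,r1,c+Z*.078,r1,8,q1)
    check(c+Z*.26,r1,EX*.5035+EY*.083+Z*.26,r1,8,q1)
    rows(*rows(p,r,c+Z*.26,r1,14,1),c+Z*.078,r1,8,1)
E
```

```text
1 3.140571213289624
check end [-0.23  0.41  0.25  1.42  0.    1.54  0.  ] min [-0.79  0.   -0.53  0.55  0.   -2.36  0.  ] max [-0.23  0.78  0.25  1.88  1.11  1.54  0.  ] maxstep [0.08 0.16 0.18 0.32 0.16 0.46]
check end [-0.23  0.49 -0.08  1.01 -0.    1.54  0.  ] min [-0.23  0.41 -0.08  1.01 -0.    1.54  0.  ] max [-0.23  0.49  0.2   1.36 -0.    1.54  0.  ] maxstep [0.   0.02 0.05 0.05 0.   0.  ]
check end [-0.19  0.18 -0.06  1.33 -0.    1.58  0.  ] min [-0.23  0.18 -0.06  1.33 -0.    1.54  0.  ] max [-0.19  0.38  0.21  1.4  -0.    1.58  0.  ] maxstep [0.01 0.03 0.04 0.01 0.   0.01]
1,-2.8,-0.0,4.3,0.129,0.001,0.184,
1,-2.8,1.0,4.2,0.128,0.001,0.184,
1,-2.4,2.0,4.0,0.129,0.001,0.184,
1,-2.0,2.9,3.7,0.128,0.001,0.183,
1,-1.4,3.7,3.3,0.128,0.001,0.184,
1,-0.7,4.3,2.7,0.129,0.001,0.184,
1,0.2,4.6,2.2,0.128,0.001,0.184,
1,1.0,4.8,1.6,0.129,0.0,0.184,
1,1.9,4.7,0.9,0.128,0.001,0.184,
1,2.7,4.3,0.4,0.129,0.001,0.184,
1,3.5,3.7,-0.1,0.129,0.001,0.184,
1,4.1,3.1,-0.6,0.128,0.001,0.183,
1,4.6,2.1,-0.9,0.129,0.001,0.184,
1,4.8,1.1,-1.1,0.128,0.001,0.184,
1,0.0,-0.0,22.7,0.0,-0.0,0.0,
1,0.0,-0.
[... 808 characters left out ...]
,-0.001,0.087,-0.0,
1,-3.2,-0.1,4.0,-0.0,0.087,-0.0,
1,-3.5,-0.0,3.7,-0.001,0.087,-0.0,
1,-3.8,-0.1,3.4,-0.0,0.088,-0.0,
1,-4.2,-0.1,3.1,-0.001,0.087,-0.0,
1,-4.3,-0.0,2.7,-0.001,0.087,-0.0,
1,-4.6,-0.1,2.3,-0.0,0.087,-0.001,
1,-4.7,-0.0,1.9,-0.001,0.087,0.0,
1,-5.0,-0.1,1.4,-0.001,0.087,0.0,
1,-5.0,-0.1,1.1,-0.0,0.087,0.0,
1,-5.1,-0.0,0.6,-0.001,0.088,0.0,
1,-5.1,-0.1,0.1,-0.0,0.087,0.0,
1,-5.1,-0.1,-0.3,-0.001,0.087,-0.0,
1,-5.1,-0.0,-0.7,-0.001,0.087,-0.0,
1,0.0,-0.0,22.7,0.0,0.0,-0.0,
1,0.0,-0.0,22.8,0.0,0.0,-0.0,
1,0.0,-0.0,22.7,0.0,0.0,-0.0,
1,0.0,-0.0,22.8,0.0,0.0,-0.0,
1,0.0,-0.1,22.7,0.0,0.0,-0.0,
1,0.0,0.0,22.8,0.0,0.0,-0.0,
1,0.0,0.0,22.7,0.0,0.0,-0.0,
1,0.0,0.0,22.8,0.0,0.0,-0.0,
```

Request:
arm_command:
  moves: [1,-2.8,0,4.3,0,0.0872,0,1,-3.2,0,4,0,0.0872,0,1,-3.5,0,3.7,0,0.0872,0,1,-3.8,0,3.4,-0.001,0.0872,0,1,-4.2,0,3.1,-0.001,0.0872,0,1,-4.3,0,2.7,-0.001,0.0872,0,1,-4.6,0,2.3,-0.001,0.0872,0,1,-4.7,0,1.9,-0.001,0.0872,0]

```text
clock: 16.27
tcp_pos: [0.6133, -0.093, 0.2494]
orientation: [0.199, -0.611, 0.749, 0.164]
wrist_force: [-0.3, -0.3, -0.3]
finger_gap: 0.0855
grip_force: 0.0
```

Request:
arm_command:
  moves: [1,-5,0,1.4,-0.001,0.0872,0,1,-5,0,1,0,0.0872,0,1,-5.1,0,0.6,-0.001,0.0872,0,1,-5.1,0,0,0,0.0872,0,1,-5.1,0,-0.3,-0.001,0.0872,0,1,-5.1,0,-0.7,-0.001,0.0872,0,1,0,0,0,0,0,0]

```text
clock: 17.15
tcp_pos: [0.6195, -0.0619, 0.2568]
orientation: [-0.001, -0.634, 0.773, 0.003]
wrist_force: [-0.6, -0.1, -0.6]
finger_gap: 0.0854
grip_force: 0.0
```

```bash
python3 - <<'E'
from path import *
stat(); p,r=cur(); r1=R.from_matrix(frame(-Z,-EX)); c=np.array([.6205,-.0645,0])
rows(p,r,c+Z*.078,r1,8,1)
E
```

```text
t 17.15 [ 0.6195 -0.0619  0.2568] [-0.23  0.41  0.25  1.42  0.   -1.6 ] F [-0.6 -0.1 -0.6] gap 0.08540558173330699 0.0
1,0.3,-0.3,22.4,0.001,0.0,0.0,
1,0.4,-0.3,22.3,0.001,0.0,0.001,
1,0.3,-0.3,22.4,0.0,0.001,-0.0,
1,0.3,-0.3,22.3,0.001,-0.0,0.0,
1,0.4,-0.2,22.4,0.001,0.0,0.001,
1,0.3,-0.3,22.3,0.001,0.0,-0.0,
1,0.3,-0.2,22.4,0.0,0.001,0.0,
1,0.3,-0.2,22.3,0.001,-0.0,0.0,
```

Request:
arm_command:
  moves: [1,0.5,-0.4,22,0,0,0,1,0.5,-0.4,22,0,0,0,1,0.5,-0.4,22,0.001,0,0,1,0.5,-0.4,22,0.001,0,0,1,0.4,-0.2,22,0.001,0,0,1,0.3,-0.2,22,0.001,0,0,1,0,0,22,0,0,0,1,0,0,22,0,0,0]

```text
clock: 18.15
tcp_pos: [0.6198, -0.0673, 0.08]
orientation: [0.0, -0.632, 0.775, 0.002]
wrist_force: [0.5, -0.4, -0.6]
finger_gap: 0.0854
grip_force: 0.0
```

Request:
arm_command:
  moves: [-1,0,0,0,0,0,0,-1,0,0,0,0,0,0,-1,0,0,0,0,0,0,-1,0,0,0,0,0,0,-1,0,0,0,0,0,0,-1,0,0,0,0,0,0]
  newtons: 50

```text
clock: 18.9
tcp_pos: [0.6205, -0.0661, 0.0818]
orientation: [0.0, -0.633, 0.774, 0.001]
wrist_force: [-1.1, 0.3, -2.6]
finger_gap: 0.0554
grip_force: 55.2
```

```bash
python3 - <<'E'
from path import *
stat(); p,r=cur(); M=r.as_matrix(); print(M.round(3).tolist()); r1=R.from_matrix(frame(-Z,-EX))
h=p[2]; up=.02
# lift 20, over rail-free route: row bodies tall -> stay in gap
p,r=rows(p,r,p+Z*up,r,2,-1)
t=EX*.5045+EY*.079; print('mid'); p,r=rows(p,r,np.array([*t[:2],h+up]),r1,6,-1); print('down'); rows(p,r,p-Z*.017,r1,2,-1)
E
python3 look.py s4
```

```text
t 18.9 [ 0.6205 -0.0661  0.0818] [-0.24  0.49 -0.07  1.01  0.   -1.61] F [-1.1  0.3 -2.6] gap 0.05535656618831134 55.16851544380188
[[-0.199, -0.98, -0.0], [-0.98, 0.199, 0.001], [-0.001, 0.001, -1.0]]
-1,-0.0,0.0,-10.0,0.0,0.0,0.0,
-1,-0.0,0.0,-10.0,0.0,0.0,0.0,
mid
-1,-3.4,19.5,0.0,0.0,0.0,-0.0,
-1,-3.4,19.4,0.0,0.0,0.0,-0.0,
-1,-3.5,19.5,0.0,0.0,0.001,-0.0,
-1,-3.4,19.4,0.1,0.0,-0.0,-0.0,
-1,-3.4,19.5,-0.0,0.0,-0.0,-0.0,
-1,-3.4,19.4,-0.0,0.001,0.0,-0.0,
down
-1,0.0,0.0,8.5,-0.0,0.0,-0.0,
-1,0.0,0.0,8.5,-0.0,0.0,-0.0,
top cap [238. 234.] 119 [0.5317 0.0962] deck [-0.058   0.1716] 0.154
top cap [255. 238.] 87 [0.5212 0.0438] deck [-0.0579  0.1181] 0.153
top cap [317. 249.] 130 [ 0.4859 -0.1516] deck [-0.0537 -0.0804] 0.151
```

Request:
arm_command:
  moves: [-1,0,0,-10,0,0,0,-1,0,0,-10,0,0,0,-1,-1.2,19.5,0,0,0,0,-1,-1.2,19.5,0,0,0,0,-1,-1.3,19.5,0,0,0,0,-1,-1.3,19.5,0,0,0,0,-1,-1.3,19.5,0,0,0,0,-1,-1.2,19.5,0,0,0,0]

```text
clock: 20.0
tcp_pos: [0.5071, -0.0355, 0.1028]
orientation: [0.001, -0.633, 0.774, 0.0]
wrist_force: [-0.2, -0.8, -2.5]
finger_gap: 0.0548
grip_force: 55.2
```

Request:
arm_command:
  moves: [-1,0,0,8,0,0,0,-1,0,0,8,0,0,0,-1,0,0,2,0,0,0,-1,0,0,0,0,0,0]

```text
clock: 20.5
tcp_pos: [0.5072, -0.0356, 0.0831]
orientation: [-0.0, -0.633, 0.774, 0.001]
wrist_force: [0.5, 0.4, -2.8]
finger_gap: 0.0552
grip_force: 55.9
```

```bash
python3 - <<'E'
from path import *
stat(); p,r=cur(); print('XY',p@EX,p@EY, r.as_matrix()[:,1].round(3))
E
python3 look.py s4
```

```text
t 20.5 [ 0.5072 -0.0356  0.0831] [-0.23  0.28 -0.38  0.91  0.   -1.6 ] F [ 0.5  0.4 -2.8] gap 0.05522530097881583 55.915775299072266
XY 0.5041262332704012 0.06591479773353214 [-0.98   0.199  0.002]
scene cap [237. 166.] 86 [ 0.4913 -0.1548] deck [-0.0477 -0.0824] 0.154
top cap [238. 234.] 118 [0.5316 0.0959] deck [-0.0581  0.1713] 0.151
top cap [256. 238.] 119 [0.5196 0.0399] deck [-0.0587  0.1141] 0.153
top cap [317. 249.] 128 [ 0.4858 -0.1515] deck [-0.0537 -0.0802] 0.153
```

View pics/s4.png

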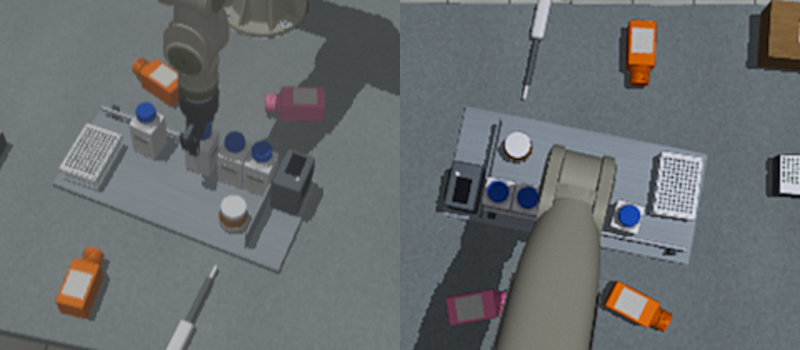

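C hangs in the row just short of B (scene (200,150)). I set it down and slide it towards B.

Request:
arm_command:
  moves: [-1,0,0,1.2,0,0,0,-1,-3,0,0,0,0,0,-1,-4,0,0,0,0,0,-1,-4,0,0,0,0,0,-1,-2,0,0,0,0,0,-1,0,0,0,0,0,0]

```text
clock: 21.35
tcp_pos: [0.5098, -0.0225, 0.0826]
orientation: [0.0, -0.633, 0.774, 0.001]
wrist_force: [0.4, 0.3, -2.5]
finger_gap: 0.0557
grip_force: 55.9
```

Request:
arm_command:
  moves: [-1,-1,0,0,0,0,0,-1,-1,0,0,0,0,0,-1,0,0,0,0,0,0]

```text
clock: 21.72
tcp_pos: [0.5102, -0.0208, 0.0826]
orientation: [0.0, -0.633, 0.774, 0.001]
wrist_force: [-0.2, 0.2, -2.5]
finger_gap: 0.055
grip_force: 55.9
```

Request:
arm_command:
  moves: [-1,-1,0,0,0,0,0,-1,-1,0,0,0,0,0,-1,0,0,0,0,0,0]

```text
clock: 22.1
tcp_pos: [0.5106, -0.0188, 0.0826]
orientation: [0.0, -0.633, 0.774, 0.001]
wrist_force: [0.4, 0.6, -1.9]
finger_gap: 0.0549
grip_force: 55.9
```

Request:
arm_command:
  moves: [-1,-1,0,0,0,0,0,-1,-1,0,0,0,0,0,-1,0,0,0,0,0,0]

```text
clock: 22.48
tcp_pos: [0.511, -0.0171, 0.0826]
orientation: [0.0, -0.633, 0.774, 0.001]
wrist_force: [-0.5, -2.2, -2.0]
finger_gap: 0.0554
grip_force: 56.0
```

Request:
arm_command:
  moves: [-1,0,0,0.8,0,0,0,-1,-1,0,0,0,0,0,-1,-0.5,0,0,0,0,0,-1,0,0,0,0,0,0]

```text
clock: 22.98
tcp_pos: [0.5115, -0.016, 0.0821]
orientation: [-0.0, -0.633, 0.774, 0.0]
wrist_force: [-1.7, -4.7, 1.4]
finger_gap: 0.055
grip_force: 56.2
```

Request:
arm_command:
  moves: [-1,-1,0,0,0,0,0,-1,-0.5,0,0,0,0,0,-1,0,0,0,0,0,0]

```text
clock: 23.35
tcp_pos: [0.5118, -0.0153, 0.0821]
orientation: [-0.001, -0.632, 0.775, -0.0]
wrist_force: [-2.8, -8.3, 0.6]
finger_gap: 0.0548
grip_force: 56.3
```

Request:
arm_command:
  moves: [1,0,0,0,0,0,0,1,0,0,0,0,0,0,1,0,0,0,0,0,0,1,0,0,0,0,0,0,1,0,0,-15,0,0,0,1,0,0,-30,0,0,0,1,0,0,-40,0,0,0,1,0,0,-40,0,0,0]

```text
clock: 24.35
tcp_pos: [0.5117, -0.014, 0.2091]
orientation: [0.001, -0.633, 0.774, 0.0]
wrist_force: [0.4, -0.1, -0.3]
finger_gap: 0.0856
grip_force: 0.0
```

Request:
arm_command:
  moves: [1,0,0,-30,0,0,0,1,28,-1,0,0,0,0,1,28,-1,0,0,0,0,1,28,-1,0,0,0,0,1,28,-1,0,0,0,0,1,27,-1,0,0,0,0,1,0,0,0,0,0,0]

```text
clock: 25.22
tcp_pos: [0.4889, -0.1528, 0.2376]
orientation: [0.0, -0.632, 0.775, 0.0]
wrist_force: [-0.2, 0.0, -0.1]
finger_gap: 0.0854
grip_force: 0.0
```

```bash
python3 - <<'E'
from path import *
stat(); p,r=cur(); r1=R.from_matrix(frame(-Z,-EX)); print('D d',(np.array([.489,-.1528,0])-p).round(4)); rows(p,r,np.array([.489,-.1528,.081]),r1,8,1)
E
python3 look.py s5
```

```text
t 25.225 [ 0.4889 -0.1528  0.2376] [-0.46  0.19 -0.1   1.28  0.   -1.83] F [-0.2  0.  -0.1] gap 0.0853697806419858 0.0
D d [ 1.000e-04 -0.000e+00 -2.376e-01]
1,0.0,-0.0,19.6,-0.0,0.0,-0.0,
1,0.0,-0.0,19.5,-0.0,0.0,-0.001,
1,0.0,-0.0,19.6,-0.0,0.0,-0.0,
1,0.1,-0.0,19.6,-0.0,0.0,-0.001,
1,-0.0,-0.0,19.6,-0.0,0.001,-0.0,
1,-0.0,-0.1,19.5,-0.0,-0.0,-0.0,
1,-0.0,0.0,19.6,-0.0,-0.0,-0.001,
1,-0.0,0.0,19.6,-0.0,-0.0,-0.0,
scene cap [237. 166.] 83 [ 0.4911 -0.1551] deck [-0.0479 -0.0828] 0.153
scene cap [291. 184.] 78 [0.5244 0.0405] deck [-0.0541  0.1155] 0.152
scene cap [307. 190.] 86 [0.5356 0.0951] deck [-0.054   0.1713] 0.15
top cap [238. 234.] 126 [0.5316 0.0975] deck [-0.0584  0.1728] 0.152
top cap [255. 238.] 121 [0.5206 0.0426] deck [-0.0582  0.1169] 0.153
top cap [273. 241.] 119 [ 0.5102 -0.0123] deck [-0.0575  0.061 ] 0.151
```

View pics/s5.png

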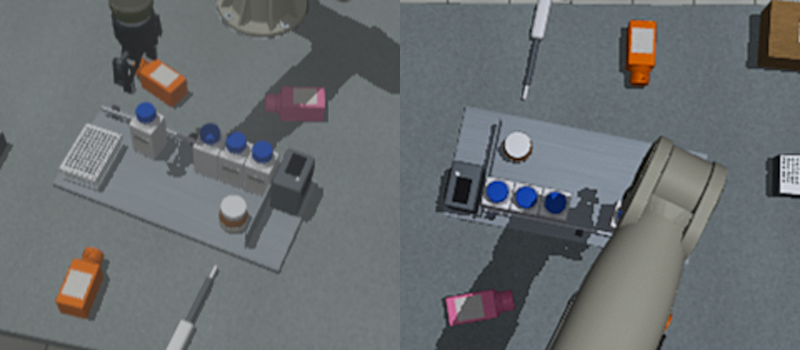

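A, B and C now stand upright and touching at the end stop. D is next.

Request:
arm_command:
  moves: [1,0,0,19.5,0,0,0,1,0,0,19.5,0,0,0,1,0,0,19.5,0,0,0,1,0,0,19.5,0,0,0,1,0,0,19.5,0,0,0,1,0,0,19.5,0,0,0,1,0,0,19.5,0,0,0,1,0,0,19.5,0,0,0]

```text
clock: 26.32
tcp_pos: [0.4892, -0.15, 0.0805]
orientation: [0.0, -0.633, 0.774, 0.001]
wrist_force: [-0.2, -0.8, 0.6]
finger_gap: 0.0855
grip_force: 0.0
```

Request:
arm_command:
  moves: [-1,0,0,0,0,0,0,-1,0,0,0,0,0,0,-1,0,0,0,0,0,0,-1,0,0,0,0,0,0,-1,0,0,0,0,0,0,-1,0,0,0,0,0,0]
  newtons: 40

```text
clock: 27.08
tcp_pos: [0.4894, -0.151, 0.0816]
orientation: [0.001, -0.633, 0.774, 0.0]
wrist_force: [-0.7, 2.3, 6.3]
finger_gap: 0.0567
grip_force: 42.4
```

```bash
python3 - <<'E'
from path import *
stat(); p,r=cur(); print(p@EX,p@EY)
E
```

```text
t 27.075 [ 0.4894 -0.151   0.0816] [-0.46  0.29 -0.37  0.91  0.   -1.83] F [-0.7  2.3  6.3] gap 0.05671648351950905 42.397104604169726
0.5096035540826672 -0.05077295051193341
```

Request:
arm_command:
  moves: [-1,0,0,-4,0,0,0,-1,-8,2,0,0,0,0,-1,-12,2,0,0,0,0,-1,-15,1.5,0,0,0,0,-1,-15,0,0,0,0,0,-1,-15,0,0,0,0,0,-1,-10,0,0,0,0,0,-1,0,0,0,0,0,0]

```text
clock: 28.08
tcp_pos: [0.5001, -0.0753, 0.0854]
orientation: [0.001, -0.634, 0.774, -0.0]
wrist_force: [4.7, -0.5, -1.4]
finger_gap: 0.0562
grip_force: 42.6
```

Request:
arm_command:
  moves: [-1,0,0,2,0,0,0,-1,0,0,2,0,0,0,-1,0,0,0,0,0,0,-1,-3,0,0,0,0,0,-1,0,0,0,0,0,0]

```text
clock: 28.7
tcp_pos: [0.5002, -0.0751, 0.0823]
orientation: [-0.0, -0.633, 0.774, -0.002]
wrist_force: [2.3, -6.0, 7.2]
finger_gap: 0.0563
grip_force: 42.6
```

Request:
arm_command:
  moves: [-1,-1.5,0,0,0,0,0,-1,-1.5,0,0,0,0,0,-1,0,0,0,0,0,0]

```text
clock: 29.08
tcp_pos: [0.5005, -0.0727, 0.0826]
orientation: [-0.001, -0.632, 0.775, -0.002]
wrist_force: [1.0, -7.3, 10.7]
finger_gap: 0.056
grip_force: 39.3
```

Request:
arm_command:
  moves: [-1,-1,0,0,0,0,0,-1,-1,0,0,0,0,0,-1,0,0,0,0,0,0]

```text
clock: 29.45
tcp_pos: [0.5007, -0.0707, 0.0826]
orientation: [-0.001, -0.632, 0.775, -0.002]
wrist_force: [0.4, -6.9, 10.7]
finger_gap: 0.0557
grip_force: 42.8
```

```bash
python3 - <<'E'
from path import *
stat(); p,r=cur(); print(p@EX,p@EY)
E
python3 look.py s6
```

```text
t 29.45 [ 0.5007 -0.0707  0.0826] [-0.3   0.28 -0.39  0.9  -0.   -1.67] F [ 0.4 -6.9 10.7] gap 0.05565991693142623 42.77273269020952
0.5047232854389873 0.03017767499071021
scene cap [307. 190.] 85 [0.5355 0.0951] deck [-0.0541  0.1713] 0.151
top cap [238. 234.] 126 [0.5316 0.0974] deck [-0.0583  0.1728] 0.153
top cap [255. 238.] 123 [0.5207 0.0423] deck [-0.058   0.1166] 0.154
top cap [272. 241.] 95 [ 0.51   -0.0091] deck [-0.0584  0.0641] 0.151
```

Request:
arm_command:
  moves: [-1,0,0,-1,0,0,0,-1,0,0,0,0,0,0]

```text
clock: 29.8
tcp_pos: [0.5007, -0.0699, 0.0827]
orientation: [-0.0, -0.632, 0.775, -0.001]
wrist_force: [4.2, -4.2, 4.2]
finger_gap: 0.0555
grip_force: 42.0
```

Request:
arm_command:
  moves: [-1,-1,0,0,0,0,0,-1,-0.5,0,0,0,0,0,-1,0,0,0,0,0,0]

```text
clock: 30.18
tcp_pos: [0.5008, -0.0687, 0.0827]
orientation: [-0.001, -0.632, 0.775, -0.001]
wrist_force: [1.8, -6.1, 5.1]
finger_gap: 0.056
grip_force: 41.5
```

Request:
arm_command:
  moves: [-1,-1,0,0,0,0,0,-1,-0.5,0,0,0,0,0,-1,0,0,0,0,0,0]

```text
clock: 30.55
tcp_pos: [0.501, -0.0674, 0.0828]
orientation: [-0.001, -0.632, 0.775, -0.001]
wrist_force: [2.3, -7.2, 5.1]
finger_gap: 0.0555
grip_force: 41.5
```

Request:
arm_command:
  moves: [1,0,0,0,0,0,0,1,0,0,0,0,0,0,1,0,0,0,0,0,0,1,0,0,0,0,0,0,1,0,0,-15,0,0,0,1,0,0,-30,0,0,0,1,0,0,-40,0,0,0,1,0,0,-40,0,0,0]

```text
clock: 31.55
tcp_pos: [0.5006, -0.0659, 0.209]
orientation: [0.0, -0.633, 0.774, 0.0]
wrist_force: [0.5, -0.6, 0.4]
finger_gap: 0.0854
grip_force: 0.0
```

Request:
arm_command:
  moves: [1,30,0,-30,0,0,0,1,40,0,0,0,0,0,1,40,0,0,0,0,0,1,40,0,0,0,0,0,1,40,0,0,0,0,0,1,40,0,0,0,0,0,1,30,0,0,0,0,0,1,0,0,0,0,0,0]

```text
clock: 32.55
tcp_pos: [0.4484, -0.3227, 0.2371]
orientation: [0.0, -0.632, 0.775, 0.0]
wrist_force: [0.3, -0.7, -0.9]
finger_gap: 0.0854
grip_force: 0.0
```

```bash
python3 look.py s7; python3 - <<'E'
from meas import *
p,d=read_camera('top'); a=p[215:265,220:310]
q,d2=read_camera('scene'); b=q[150:225,210:340]
cv2.imwrite('pics/s8.png',cv2.vconcat([cv2.resize(a,(520,289),interpolation=cv2.INTER_CUBIC),cv2.resize(b,(520,300),interpolation=cv2.INTER_CUBIC)]))
E
```

```text
scene cap [259. 173.] 80 [ 0.502  -0.0753] deck [-0.053  -0.0024] 0.152
scene cap [275. 179.] 78 [ 0.5141 -0.0158] deck [-0.053   0.0584] 0.151
scene cap [291. 184.] 80 [0.5247 0.04  ] deck [-0.0537  0.1151] 0.151
scene cap [307. 190.] 81 [0.536 0.095] deck [-0.0536  0.1713] 0.15
top cap [238. 235.] 127 [0.5315 0.0974] deck [-0.0585  0.1727] 0.154
top cap [255. 238.] 121 [0.5207 0.0424] deck [-0.0581  0.1167] 0.155
top cap [273. 241.] 123 [ 0.5102 -0.0118] deck [-0.0577  0.0615] 0.151
top cap [292. 245.] 124 [ 0.498  -0.0715] deck [-0.0578  0.0006] 0.151
```

View pics/s8.png

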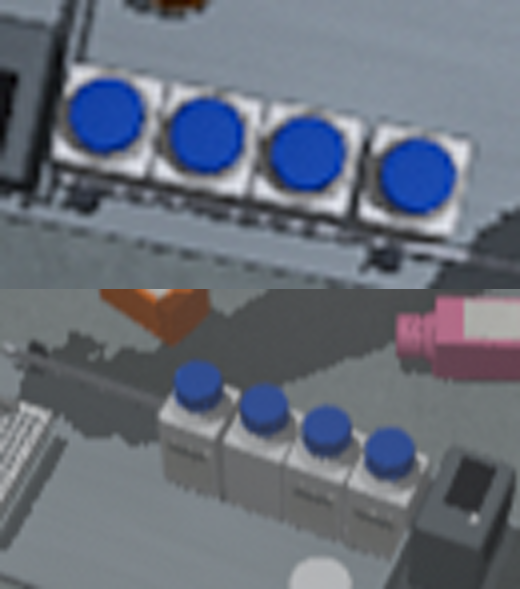

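D is upright but about 5 mm short of C (top view, dark gap near x=360); it slipped in the grip. I regrip it more firmly, lift 1 mm and close the gap.

```bash
python3 - <<'E'
from path import *
p,r=cur(); r1=R.from_matrix(frame(-Z,-EX)); t=np.array([.4995,-.0735,.2371])
p,r=rows(p,r,t,r1,7,1); rows(p,r,t*[1,1,0]+Z*.081,r1,8,1)
E
```

```text
1,-35.9,-0.1,0.0,0.0,0.0,0.0,
1,-36.0,-0.1,0.0,0.0,0.0,0.0,
1,-35.9,-0.1,0.1,0.0,0.001,0.0,
1,-35.9,-0.1,-0.1,0.0,-0.0,0.0,
1,-35.9,-0.1,0.0,0.0,0.0,0.0,
1,-36.0,-0.1,-0.0,0.001,0.0,0.0,
1,-35.9,-0.0,-0.0,-0.0,0.0,0.0,
1,0.0,0.0,19.5,-0.0,0.0,0.0,
1,0.0,0.0,19.5,-0.0,0.0,0.0,
1,0.0,0.0,19.5,-0.0,0.0,0.0,
1,0.0,0.0,19.5,-0.0,0.0,0.0,
1,0.0,0.0,19.6,-0.0,0.0,0.0,
1,0.1,0.0,19.5,-0.0,0.0,0.0,
1,-0.0,0.0,19.5,-0.0,0.0,0.0,
1,-0.0,0.0,19.5,-0.0,0.0,0.0,
```

Request:
arm_command:
  moves: [1,-36,0,0,0,0,0,1,-36,0,0,0,0,0,1,-36,0,0,0,0,0,1,-36,0,0,0,0,0,1,-36,0,0,0,0,0,1,-36,0,0,0,0,0,1,-35.5,0,0,0,0,0,1,0,0,0,0,0,0]

```text
clock: 33.75
tcp_pos: [0.4989, -0.0713, 0.2372]
orientation: [0.0, -0.635, 0.773, 0.001]
wrist_force: [-0.7, 0.4, 0.5]
finger_gap: 0.0851
grip_force: 0.0
```

Request:
arm_command:
  moves: [1,0,0,19.5,0,0,0,1,0,0,19.5,0,0,0,1,0,0,19.5,0,0,0,1,0,0,19.5,0,0,0,1,0,0,19.5,0,0,0,1,0,0,19.5,0,0,0,1,0,0,19.5,0,0,0,1,0,0,18.5,0,0,0]

```text
clock: 34.75
tcp_pos: [0.4986, -0.0743, 0.0813]
orientation: [0.0, -0.633, 0.774, 0.001]
wrist_force: [0.3, 0.3, -0.3]
finger_gap: 0.0853
grip_force: 0.0
```

Request:
arm_command:
  moves: [-1,0,0,0,0,0,0,-1,0,0,0,0,0,0,-1,0,0,0,0,0,0,-1,0,0,0,0,0,0,-1,0,0,0,0,0,0,-1,0,0,-1,0,0,0,-1,0,0,-1,0,0,0,-1,0,0,0,0,0,0]
  newtons: 70

```text
clock: 35.75
tcp_pos: [0.4986, -0.074, 0.0833]
orientation: [0.0, -0.633, 0.774, 0.001]
wrist_force: [1.1, -0.4, -3.6]
finger_gap: 0.0547
grip_force: 74.6
```

```bash
python3 - <<'E'
from path import *
stat(); p,r=cur(); print(p@EX,p@EY)
E
```

```text
t 35.75 [ 0.4986 -0.074   0.0833] [-0.31  0.28 -0.39  0.91  0.   -1.68] F [ 1.1 -0.4 -3.6] gap 0.05466101125584197 74.63796973228455
0.5033602305261861 0.026542212218356766
```

Lifted clear of the deck (Fz is about -3 N). Now I slide it in.

Request:
arm_command:
  moves: [-1,-1,0,0,0,0,0,-1,-1,0,0,0,0,0,-1,-1,0,0,0,0,0,-1,0,0,0,0,0,0]

```text
clock: 36.25
tcp_pos: [0.4992, -0.0709, 0.0836]
orientation: [0.0, -0.633, 0.774, 0.001]
wrist_force: [0.5, 0.3, -3.6]
finger_gap: 0.0547
grip_force: 74.7
```

Request:
arm_command:
  moves: [-1,-0.7,0,0,0,0,0,-1,-0.7,0,0,0,0,0,-1,0,0,0,0,0,0]

```text
clock: 36.62
tcp_pos: [0.4995, -0.0697, 0.0837]
orientation: [0.0, -0.633, 0.774, 0.001]
wrist_force: [0.2, 1.1, -3.0]
finger_gap: 0.0551
grip_force: 74.8
```

Request:
arm_command:
  moves: [-1,-0.7,0,0,0,0,0,-1,-0.7,0,0,0,0,0,-1,0,0,0,0,0,0]

```text
clock: 37.0
tcp_pos: [0.4998, -0.069, 0.0838]
orientation: [-0.0, -0.633, 0.774, 0.0]
wrist_force: [-0.9, -3.8, -2.1]
finger_gap: 0.0546
grip_force: 74.9
```

Request:
arm_command:
  moves: [-1,-0.7,0,0,0,0,0,-1,-0.7,0,0,0,0,0,-1,0,0,0,0,0,0]

```text
clock: 37.38
tcp_pos: [0.4999, -0.0688, 0.0838]
orientation: [-0.001, -0.632, 0.775, -0.0]
wrist_force: [-3.0, -9.3, -2.4]
finger_gap: 0.055
grip_force: 75.0
```

Contact, firm against the row. I lower, release and withdraw.

Request:
arm_command:
  moves: [-1,0.5,0,1,0,0,0,-1,0,0,1,0,0,0,-1,0,0,0.3,0,0,0,-1,0,0,0,0,0,0]

```text
clock: 37.88
tcp_pos: [0.5003, -0.0689, 0.0827]
orientation: [-0.001, -0.632, 0.775, -0.001]
wrist_force: [-4.3, -5.4, 6.5]
finger_gap: 0.0552
grip_force: 76.1
```

Request:
arm_command:
  moves: [1,0,0,0,0,0,0,1,0,0,0,0,0,0,1,0,0,0,0,0,0,1,0,0,0,0,0,0,1,0,0,-15,0,0,0,1,0,0,-30,0,0,0,1,0,0,-40,0,0,0,1,0,0,-40,0,0,0]

```text
clock: 38.88
tcp_pos: [0.5002, -0.0677, 0.2087]
orientation: [0.0, -0.633, 0.774, 0.0]
wrist_force: [-0.7, 0.2, 0.0]
finger_gap: 0.085
grip_force: 0.0
```

Request:
arm_command:
  moves: [1,30,0,-30,0,0,0,1,40,0,0,0,0,0,1,40,0,0,0,0,0,1,40,0,0,0,0,0,1,40,0,0,0,0,0,1,40,0,0,0,0,0,1,30,0,0,0,0,0,1,0,0,0,0,0,0]

```text
clock: 39.88
tcp_pos: [0.4481, -0.3245, 0.2368]
orientation: [0.0, -0.632, 0.775, 0.0]
wrist_force: [-0.5, -0.0, -0.3]
finger_gap: 0.0853
grip_force: 0.0
```

```bash
python3 look.py s9; python3 - <<'E'
from meas import *
p,d=read_camera('top'); a=p[215:265,220:310]
q,d2=read_camera('scene'); b=q[150:225,210:340]
cv2.imwrite('pics/s10.png',cv2.vconcat([cv2.resize(a,(520,289),interpolation=cv2.INTER_CUBIC),cv2.resize(b,(520,300),interpolation=cv2.INTER_CUBIC)]))
E
```

```text
scene cap [260. 173.] 82 [ 0.503  -0.0708] deck [-0.053   0.0023] 0.152
scene cap [276. 179.] 78 [ 0.514  -0.0149] deck [-0.0533  0.0592] 0.151
scene cap [291. 184.] 78 [0.5245 0.0401] deck [-0.0539  0.1152] 0.151
scene cap [307. 190.] 80 [0.5358 0.0951] deck [-0.0538  0.1713] 0.152
top cap [238. 234.] 125 [0.5317 0.0976] deck [-0.0583  0.173 ] 0.152
top cap [255. 238.] 126 [0.5207 0.0428] deck [-0.0581  0.1171] 0.153
top cap [272. 241.] 123 [ 0.5106 -0.0115] deck [-0.0573  0.0619] 0.151
top cap [290. 245.] 122 [ 0.4992 -0.067 ] deck [-0.0575  0.0052] 0.155
```

View pics/s10.png

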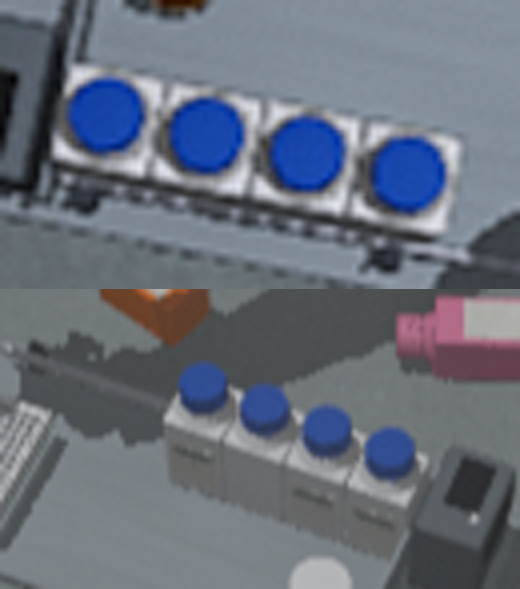

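All four bottles are upright, square and touching: the cap spacings measure about 55 to 57 mm and the x offsets agree. I'm handing in.

```bash
python3 -c "
from workcell import *
print(hand_in())"
```

```text
the job is handed in; nothing more can be done
None
```

I handed the job in at about 40 s of the 64 s: in the last camera check, all four bottles stood upright, square and touching along the rail, closed up to the end stop. `hand_in()` did not say whether it passed.

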